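Clamp a pulled cork in the ratchet cork gauge

TASK

Gauge the pulled cork: take it from the terracotta saucer, lay it lengthwise in the V-block on the cork gauge's drawn-out carriage, let go, and push the carriage fully home under the spindle. Then turn the knurled ratchet knob above the graduated drum clockwise until the ratchet slips, give it two or three clicks and no more, and leave the cork gripped at the set force, not crushed. Do not shove the gauge about, and leave the other things on the table alone.

Things in the scene. Friction and masses are not known exactly. Their poses are not given: they have to be found in the camera images.
- gauge: grey cast cork gauge on rubber feet, loose, 2.6 kg. Origin on the table under the vertical spindle axis; x points from there to the column (the way the carriage goes home). In mm: bed x -150 to 75, y +-40, z to 20; column x 35 to 72; boss on the axis, radius 20, z 78 to 104; graduated drum on the axis, radius 20, z 112 to 133; knob above it.
- knob_grip (a point): centre of the knurled steel ratchet knob, half-way up it, on the spindle axis, gauge z 152 mm. Cylinder of radius 16 mm, gauge z 139 to 165, 6 mm clear above the drum; it does not rise or sink. Clockwise from above drives the steel spindle foot under the boss down, 3.8 mm per rad, against 0.06 to 0.11 N m; it meets a seated cork after 0.4 to 3 rad.
- ratchet_knob (a joint): slip: rad by which the knob has turned clockwise past the drum, 0 at the start. When the foot meets the cork the moment climbs over 0.3 to 0.5 rad to 0.13 to 0.2 N m, where the ratchet slips (foot force 20 to 35 N): the drum then stands, and the knob clicks every 0.449 rad (14 to a turn), the moment falling by 0.1 or more at each; let go between clicks, it springs back up to 0.2 rad.
- carriage (a joint): position of the carriage in m: 0 fully drawn out, 0.085 fully home against its stop under the spindle; starts at 0 to 0.012; slides with about 1.2 N and stays where it is left.
- cradle_seat (a point): on the carriage: where the middle of a seated cork lies, gauge z 50 mm, on the spindle axis when the carriage is home. x along the V (as the gauge's x), z up. V-block 42 mm long, 18 wide, faces 30 degrees from level, its edges 8 mm and the carriage plate (46 mm wide) 21 mm below this point.
- carriage_handle (a point): middle of the black push knob of the carriage (radius 9 mm, gauge z 37 to 61, this point at gauge z 50, on a thin steel post). It stands 85 mm from the cradle seat, toward the front (-x of the gauge), on the carriage's centre line.
- cork_mid (a point): middle of the pulled wine cork lying in the terracotta saucer: a cylinder 23 mm thick and 44 mm long, its long axis along this frame's y; 12 g.
- cork: the same cork, origin at its underside.
- saucer: terracotta saucer, 119 mm wide, fixed, its inner floor 4 mm above the table; origin at the middle of its underside.
- tasting_a: bystander: empty tasting glass, 64x64x155 mm, at the left; origin at the middle of its underside
- cutter: bystander: black foil cutter, 33x46x14 mm, between gauge and chest; origin at the middle of its underside
- stopper: bystander: bottle stopper standing on its crown, 31x31x56 mm, at the right; origin at the middle of its underside
Not all that is in view belongs to the job. What is shaped like the cork but purple or yellow is not meant.

How it is judged:
By the outcome, as a careful person would: the job done as asked, in the order asked, and still so for the second after the job is handed in, with the robot touching nothing.
It also fails if it takes over 72 s, if anything falls off the work surface, if the arm or the gripper's body presses on something with over 40 N, if the wrist force passes 120 N, or if a joint passes its speed limit or range.

ROBOT

A 6-joint arm with a two-finger parallel gripper is mounted at the origin on a cart in front of the work surface, level with it; the furniture and walls round the work are solid. World frame = base frame: x ahead of the robot, y to its left, z up, the work surface at z = 0. Lengths are in mm, angles in degrees, forces in N, time in s.
With the tool pointing down it reaches from about 300 to 850 mm from the base axis. Payload 4.2 kg.
Tool frame: the origin (TCP) lies midway between the tips of the shut fingers; the grasp point (between the pads) lies 19 mm behind it (env.tcp_to_grasp is the distance from the TCP to the grasp point, in mm); z points along the fingers, x is the direction in which the jaws open and shut, and the axes are right-handed (so a half turn about z gives the same grasp; the last joint's range is limited). The gripper opens to 91 mm and grips with 3 to 60 N. Pads are 32 mm wide; open, the fingers measure 118 mm over their backs; the gripper's body (76 mm by 178 mm) begins 60 mm behind the grasp point.
Start: joints at [-66.349, 18.312, 89.639, -0, 72.044, -1.146], TCP at [241.168, -521.997, 213.976] pointing down, gripper open.
Joint ranges: [-177.97, 177.97], [-48.28, 115.42], [12.27, 149.76], [-77.06, 257.06], [2.81, 150.46], [-146.56, 146.56]. Speed limits (degrees/s): [147.25, 147.25, 180, 180, 180, 180].

INTERFACE

Orientations are given as [roll, pitch, yaw] about the fixed x, y, z axes, in that order (R = Rz(yaw) Ry(pitch) Rx(roll)).
In Python, from workcell import env gives the robot as it stands.
- The arm moves only by the tool drive_tool, never from a script. Its argument "motion" is a list of rows, each a list of 2 entries, a list of its own where there are three numbers: the shift along the world's x, y, z in m, then the turn, a rotation vector about the world's x, y, z in rad. In form: [[[dx, dy, dz], [wx, wy, wz]], ...]. A call has exactly 10 rows; each row shifts and turns the commanded pose from where the row before left it; what a row does not reach is not made up. A row lasts 1/12 s, in which the tool goes at most 41.7 mm and 7.16 degrees, less where a joint would pass 70% of its speed; a pose out of reach is approached as far as the arm can. A call is refused whole if a number of a shift passes 0.0417 or a number of a turn 0.125, either way. A call with a gripper value outside its range is refused whole. "claw" is the opening, from 0 (shut) to 1 (fully open), set as the call begins (left out, the last holds). The fingers move at their own pace and stop on an object; "force" is the grip in N (left out, the last holds). Time passes only in rows, so rows that do not move let the fingers close, or fill a call up. It gives the time, the measured TCP pose, the force and the opening at its end, in the units of the state.
- env.state(): the state, without advancing time (a new reading comes with each control period).
- env.grab_frame(name): name is "scene" or "top" or "wrist"; returns the picture (400x640x3 uint8, red, green, blue); there is no depth.
- env.camera_params(name): a dict with "fov_y" (degrees; the focal length in pixels is half the picture's height over the tangent of half this angle, whatever the lens; pixels are square), "cx", "cy" (the principal point, pixels), "k1" (the pictures are not rectified: a ray, as slopes to the right and down, at radius r is drawn at 1 + k1 r^2 times it, then the intrinsics apply), "pose" (4x4, takes a point from camera to world coordinates). Camera axes: x right, y down, z forward; pixel columns grow to the right and rows downward; lengths in mm; the calibration is good to about 2 mm. A picture is of the moment at which its call begins: read the wrist's pose just before it. camera_params takes no time and is no camera call; for the wrist camera it gives the pose at the moment of the call.
- env.job_done(): hands the job in, once; it reports no verdict.
The state is a dict: "time_s": time; "qpos": joint angles; "qvel": joint speeds; "effort": joint torques, N m; "ee_pos": TCP position; "ee_rot": TCP orientation; "force": force on the tool from outside, world axes, zero at the start; "torque": the same for the moment, N m; "gripper_width": finger opening in mm.
Only numpy, scipy, OpenCV 4.12 (cv2) and the standard library are available. Lean on these libraries where they do the work, as an engineer would, in place of code of your own. Each camera call takes 0.05 s, during which the arm holds its last target.

## Working session

There is one attempt and no reset: what is moved stays moved. The work goes in short steps, Python scripts to look and compute and a tool call to move; the robot and the scene stay as the last step left them, time stands still between calls to the robot, and variables do not carry over. Pictures are saved under pics/ and viewed, and the job is handed in when it is done.

Besides the shell and the picture viewer there is one more tool, called after "Call:" in YAML: its name, and indented under it one key for each argument. drive_tool: Moves the arm, as the interface text tells. Its arguments: {"type":"object","properties":{"motion":{"type":"array","items":{"type":"array"}},"claw":{"type":"number"},"force":{"type":"number"}},"required":["motion"]}

```bash
mkdir -p pics; ls
python3 - <<'E'
from workcell import env
import cv2
print(env.state())
for n in ("scene","top"):
    p=env.camera_params(n); print(n,p)
    cv2.imwrite(f"pics/{n}0.png",cv2.cvtColor(env.grab_frame(n),cv2.COLOR_RGB2BGR))
E
```

```text
pics
{'time_s': 0.0, 'qpos': array([-6.63504646e+01,  1.83513535e+01,  8.97064991e+01, -4.97599502e-04,
        7.20409694e+01, -1.14587148e+00]), 'qvel': array([ 0.02479897,  0.02024316, -0.04277427, -0.07068538,  0.01042704,
       -0.09895515]), 'effort': array([-8.54435712e-06, -4.12454832e+01, -2.31980073e+01,  7.26207113e-02,
        4.55174118e-02, -1.62525362e-04]), 'ee_pos': array([ 240.94476373, -521.54237004,  213.12250729]), 'ee_rot': array([-1.79998497e+02,  9.88117691e-02, -6.52044380e+01]), 'force': array([-0.290242  , -0.60267559, -0.30199181]), 'torque': array([-0.05256233, -0.00602139, -0.0375311 ]), 'gripper_width': 91.00768669568173}
scene {'fov_y': 46.48319203590505, 'cx': 316.5572806350859, 'cy': 195.9211520385706, 'k1': -0.02087445217229812, 'pose': array([[-5.89825482e-01, -4.31036735e-01,  6.82871316e-01,
        -4.62804691e+02],
       [-8.07270107e-01,  2.93247187e-01, -5.12172882e-01,
         7.79928402e+02],
       [ 2.05152335e-02, -8.53354217e-01, -5.20927735e-01,
         9.26230215e+02],
       [ 0.00000000e+00,  0.00000000e+00,  0.00000000e+00,
         1.00000000e+00]])}
top {'fov_y': 47.64273309118282, 'cx': 320.11806401307064, 'cy': 201.6237961901253, 'k1': -0.02749326289135879, 'pose': array([[ 1.73958211e-02, -9.81603272e-01,  1.90137852e-01,
         3.77256205e+02],
       [-9.99366399e-01, -1.11643207e-02,  3.37958240e-02,
        -2.71236075e+01],
       [-3.10513315e-02, -1.90605286e-01, -9.81175540e-01,
         1.26870302e+03],
       [ 0.00000000e+00,  0.00000000e+00,  0.00000000e+00,
         1.00000000e+00]])}
```

View pics/scene0.png

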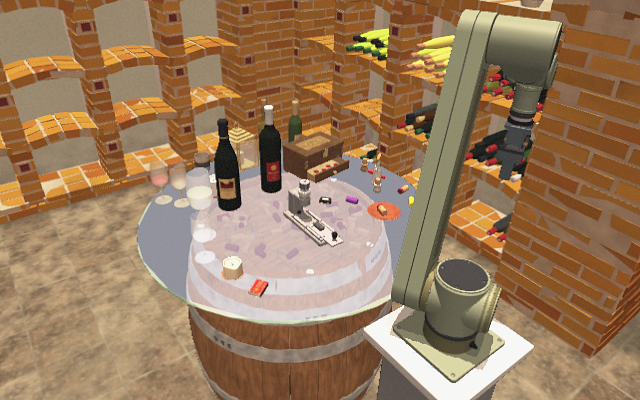

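View pics/top0.png

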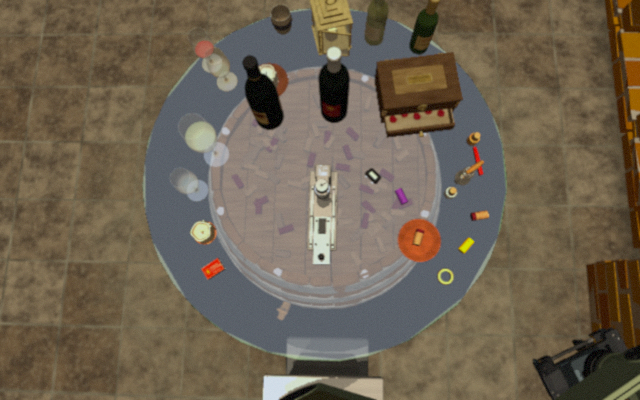

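```bash
cat > h.py <<'E'
import numpy as np, cv2
from workcell import env
def f(p): return 200/np.tan(np.radians(p["fov_y"]/2))
def ray(p,u,v):
    F=f(p); d=np.array([(u-p["cx"])/F,(v-p["cy"])/F])
    s=cv2.undistortPoints(np.array([[[u,v]]],float),np.array([[F,0,p["cx"]],[0,F,p["cy"]],[0,0,1.]]),np.array([p["k1"],0,0,0.]))[0,0]
    P=p["pose"]; r=P[:3,:3]@np.array([s[0],s[1],1]); return P[:3,3],r/np.linalg.norm(r)
def onz(p,u,v,z):
    o,r=ray(p,u,v); return o+r*(z-o[2])/r[2]
def proj(p,X):
    P=p["pose"]; c=P[:3,:3].T@(np.asarray(X,float)-P[:3,3]); x,y=c[0]/c[2],c[1]/c[2]; k=1+p["k1"]*(x*x+y*y)
    return np.array([f(p)*k*x+p["cx"],f(p)*k*y+p["cy"]])
def tri(p,a,q,b):
    o1,r1=ray(p,*a);o2,r2=ray(q,*b)
    A=np.c_[r1,-r2]; t=np.linalg.lstsq(A,o2-o1,rcond=None)[0]
    x,y=o1+t[0]*r1,o2+t[1]*r2; return (x+y)/2,np.linalg.norm(x-y)
def snap(n,fn=None):
    p=env.camera_params(n); im=cv2.cvtColor(env.grab_frame(n),cv2.COLOR_RGB2BGR)
    if fn: cv2.imwrite(f"pics/{fn}.png",im)
    return p,im
def crop(im,x0,y0,x1,y1,s,fn):
    c=cv2.resize(im[y0:y1,x0:x1],None,fx=s,fy=s,interpolation=cv2.INTER_CUBIC)
    cv2.imwrite(f"pics/{fn}.png",c)
E
python3 - <<'E'
from h import *
t=cv2.imread("pics/top0.png");s=cv2.imread("pics/scene0.png")
crop(t,290,155,350,275,5,"c_g"); crop(t,380,180,500,260,6,"c_s"); crop(s,270,165,420,255,5,"c_sc")
E
```

```text
(no output)
```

View pics/c_g.png

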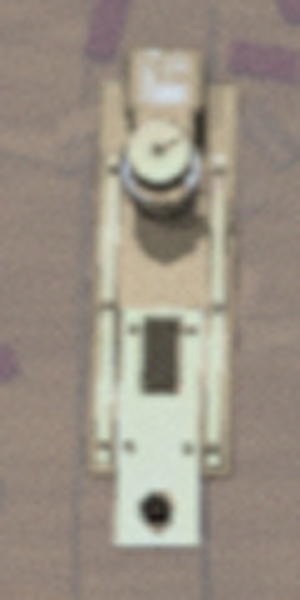

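View pics/c_s.png

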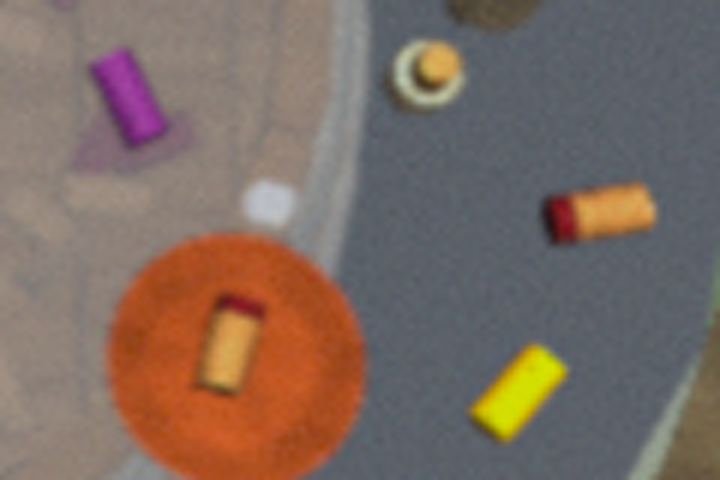

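View pics/c_sc.png

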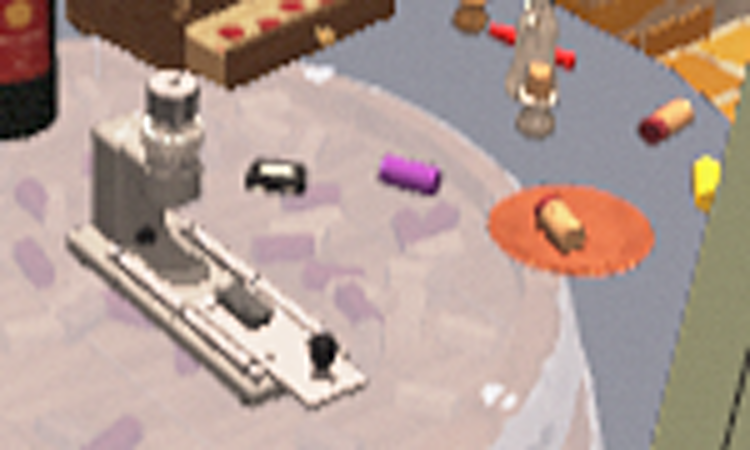

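Run:
```python
from h import *
pt=env.camera_params("top");ps=env.camera_params("scene")
t=cv2.imread("pics/top0.png");s=cv2.imread("pics/scene0.png")
h=cv2.cvtColor(t,cv2.COLOR_BGR2HSV)
# handle: dark blob
def blob(m,x0,y0,x1,y1):
    mm=np.zeros_like(m);mm[y0:y1,x0:x1]=m[y0:y1,x0:x1]
    n,l,st,c=cv2.connectedComponentsWithStats(mm); 
    i=1+np.argmax(st[1:,4]); return c[i],st[i],l==i
v=h[...,2]
c,st,_=blob((v<70).astype(np.uint8),312,248,332,266);print("handle",c,st,onz(pt,*c,55))
c,st,l=blob(((h[...,1]<80)&(v>150)).astype(np.uint8),314,176,330,194);print("knob",c,st)
c,st,l=blob((v<120).astype(np.uint8),314,214,330,238);print("V",c,st,onz(pt,*c,43))
hs=h[230:245,408:428]
print(h[236:240,414:423])
sm=((h[...,0]<8)&(h[...,1]>180)&(v>150)).astype(np.uint8)
c,st,l=blob(sm,390,212,450,270);print("saucer",c,st,onz(pt,st[0]+st[2]/2-.5,st[1]+st[3]/2-.5,12))
```

```text
handle [320.6 256.4] [319 255   4   4  15] [463.56483107  10.8026725   55.        ]
knob [321.11386139 183.35148515] [314 176  16  18 202]
V [321.60227273 225.39772727] [319 219   7  15  88] [548.72643165   9.8909268   43.        ]
[[[ 12 180 153]
  [ 16 170 168]
  [ 16 167 198]
  [ 17 164 213]
  [ 18 156 216]
  [ 18 162 212]
  [ 16 164 213]
  [ 15 168 193]
  [ 14 179 167]]

 [[ 14 182 151]
  [ 16 170 180]
  [ 16 163 208]
  [ 18 156 212]
  [ 19 153 217]
  [ 18 159 212]
  [ 16 164 209]
  [ 15 173 183]
  [ 12 179 165]]

 [[ 14 177 157]
  [ 16 169 190]
  [ 17 153 213]
  [ 19 155 214]
  [ 19 158 212]
  [ 18 167 212]
  [ 16 163 204]
  [ 14 174 171]
  [ 12 192 167]]

 [[ 15 176 168]
  [ 17 172 196]
  [ 17 161 212]
  [ 19 152 216]
  [ 19 152 213]
  [ 17 159 212]
  [ 16 170 194]
  [ 14 180 166]
  [ 11 202 165]]]
saucer [420.5 229. ] [420 229   2   1   2] [ 546.46434328 -264.30035363   12.        ]
```

Run:
```python
from h import *
pt=env.camera_params("top");ps=env.camera_params("scene")
print("knob",onz(pt,322,184.6,165)); print("cork",onz(pt,418.3,237.5,15.5))
a=onz(pt,380+240/6,180+300/6,15.5);b=onz(pt,380+218/6,180+389/6,15.5);print(a,b,np.linalg.norm(a-b),np.degrees(np.arctan2(*(a-b)[1::-1])))
print(tri(pt,(322,184.6),ps,(270+173/5,165+80/5)))
print(tri(pt,(418.3,237.5),ps,(270+561/5,165+223/5)))
pw,im=snap("wrist","w0");print(pw); print(env.state()["ee_pos"],env.state()["ee_rot"])
```

```text
knob [634.56081616   6.9383738  165.        ]
cork [ 522.26312081 -257.02385542   15.5       ]
[ 543.18460546 -262.19318253   15.5       ] [ 501.91533038 -251.16815959   15.5       ] 42.71655646469203 -14.957185674304966
(array([634.98341683,   7.18303013, 164.02756234]), np.float64(0.5722141455557428))
(array([ 522.64370889, -256.99377019,   14.30117983]), np.float64(0.6948442842658927))
{'fov_y': 64.08394564741467, 'cx': 317.06965526519366, 'cy': 197.9813975302172, 'k1': 0.01882023538023272, 'pose': array([[ 4.19938268e-01, -8.78322653e-01, -2.28475750e-01,
         3.05211790e+02],
       [-9.07550327e-01, -4.06984297e-01, -1.03519016e-01,
        -4.91958977e+02],
       [-2.06294557e-03,  2.50824837e-01, -9.68030291e-01,
         3.83930934e+02],
       [ 0.00000000e+00,  0.00000000e+00,  0.00000000e+00,
         1.00000000e+00]])}
[ 241.01073857 -521.65711243  213.32030937] [-1.79999734e+02  7.57552615e-02 -6.52015125e+01]
```

View pics/w0.png

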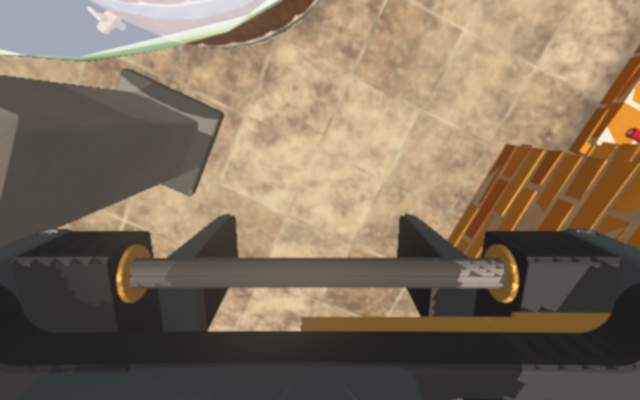

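Candidates in the top view:
- Tan cork in the saucer, (418,237).
- Similar tan cork on the table, (480,215).
- Purple cork, (402,196).
- Yellow cork, (466,245).
- Corks printed under the glass.

I'm choosing the one in the terracotta saucer. In the crop it is tan with a wine-stained end, and both views put it at (522,-257,15). It measures 43 mm long with its axis at about -15°.

Call:
drive_tool:
  motion:
    - [[0.014,0.0132,-0.0046],[0,0,0.1223]]
    - [[0.014,0.0132,-0.0046],[0,0,0.1223]]
    - [[0.014,0.0132,-0.0046],[0,0,0.1223]]
    - [[0.014,0.0132,-0.0046],[0,0,0.1223]]
    - [[0.014,0.0132,-0.0046],[0,0,0.1223]]
    - [[0.014,0.0132,-0.0046],[0,0,0.1223]]
    - [[0.014,0.0132,-0.0046],[0,0,0.1223]]
    - [[0.014,0.0132,-0.0046],[0,0,0.1223]]
    - [[0.014,0.0132,-0.0046],[0,0,0.1223]]
    - [[0.014,0.0132,-0.0046],[0,0,0.1223]]
  claw: 0.5
  force: 10

```text
time_s: 0.98
ee_pos: [381.6, -389.1, 167.5]
ee_rot: [-180.0, 0.0, 5.2]
force: [0.7, -0.4, -0.0]
gripper_width: 45.7
```

Call:
drive_tool:
  motion:
    - [[0.014,0.0132,-0.0046],[0,0,0.1223]]
    - [[0.014,0.0132,-0.0046],[0,0,0.1223]]
    - [[0.014,0.0132,-0.0046],[0,0,0.1223]]
    - [[0.014,0.0132,-0.0046],[0,0,0.1223]]
    - [[0.014,0.0132,-0.0046],[0,0,0.1223]]
    - [[0.014,0.0132,-0.0046],[0,0,0.1223]]
    - [[0.014,0.0132,-0.0046],[0,0,0.1223]]
    - [[0.014,0.0132,-0.0046],[0,0,0.1223]]
    - [[0.014,0.0132,-0.0046],[0,0,0.1223]]
    - [[0.014,0.0132,-0.0046],[0,0,0.1223]]

```text
time_s: 1.82
ee_pos: [521.6, -257.1, 121.4]
ee_rot: [-180.0, -0.0, 75.3]
force: [0.4, -0.3, 0.9]
gripper_width: 45.6
```

Run:
```python
from h import *
s=env.state();print(s["time_s"],s["ee_pos"],s["ee_rot"],s["qpos"],s["force"],s["torque"],s["gripper_width"])
pw,im=snap("wrist","w1")
np.save("w1p.npy",pw["pose"])
```

```text
1.8167 [ 521.60679648 -257.14681752  121.43596713] [-1.79960839e+02 -1.22399768e-02  7.52958407e+01] [-2.73778467e+01  2.30291347e+01  9.65633722e+01  3.85093910e-03
  6.04483851e+01 -1.02675592e+02] [ 0.37400599 -0.28319743  0.88313244] [ 0.07830049 -0.17007173  0.06297439] 45.61904078995197
```

View pics/w1.png

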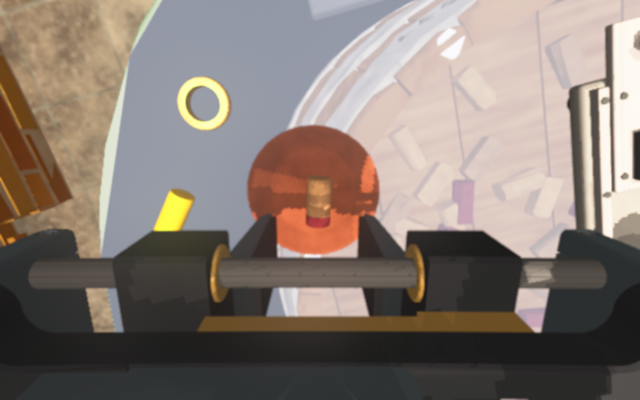

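Run:
```python
from h import *
pw=env.camera_params("wrist"); im=cv2.imread("pics/w1.png");crop(im,270,150,370,260,5,"w1c")
h=cv2.cvtColor(im,cv2.COLOR_BGR2HSV);roi=h[170:235,295:345]
m=((roi[...,0]>=8)&(roi[...,0]<30)&(roi[...,1]<200)).astype(np.uint8)
print(cv2.connectedComponentsWithStats(m)[2:])
a=onz(pw,318,178,15.5);b=onz(pw,319,227,15.5);print(a,b,(a+b)/2,np.linalg.norm(a-b))
```

```text
(array([[   0,    0,   50,   59,  685],
       [   2,    0,    1,    1,    1],
       [   0,    0,   50,   65, 2544],
       [   6,    0,    2,    3,    4],
       [  45,    0,    5,    6,   13],
       [  30,    3,    1,    1,    1],
       [  49,   13,    1,    1,    1],
       [  49,   15,    1,    1,    1]], dtype=int32), array([[24.21459854, 29.02773723],
       [ 2.        ,  0.        ],
       [24.47798742, 33.0408805 ],
       [ 6.25      ,  1.25      ],
       [47.        ,  1.84615385],
       [30.        ,  3.        ],
       [49.        , 13.        ],
       [49.        , 15.        ]]))
[ 507.51775583 -249.07621095   15.5       ] [ 551.77953986 -259.42831963   15.5       ] [ 529.64864785 -254.25226529   15.5       ] 45.45626117570753
```

View pics/w1c.png

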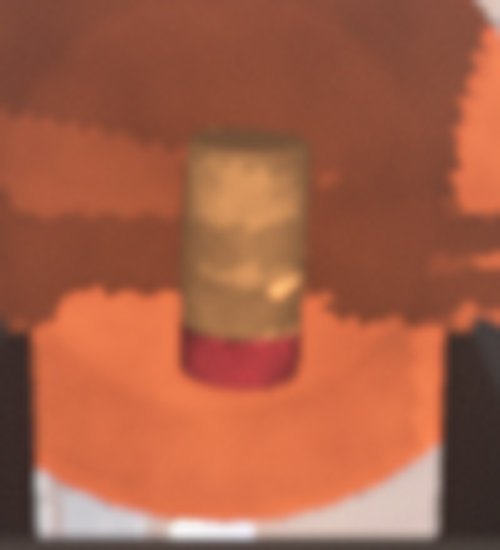

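Run:
```python
from h import *
pw=env.camera_params("wrist")
a=onz(pw,270+250/5,150+148/5,27);b=onz(pw,270+241/5,150+386/5,27);print(a,b,(a+b)/2,np.linalg.norm(a-b),np.degrees(np.arctan2(*(b-a)[1::-1])))
a=onz(pw,270+186/5,150+250/5,15.5);b=onz(pw,270+304/5,150+250/5,15.5);print((a+b)/2,np.linalg.norm(a-b))
```

```text
[ 507.10076071 -247.29878929   27.        ] [ 547.77768342 -259.23442328   27.        ] [ 527.43922206 -253.26660629   27.        ] 42.39187894357952 -16.353017733257726
[ 527.07980838 -253.1452637    15.5       ] 21.06755769680001
```

Run:
```python
from h import *
P=np.load("w1p.npy");p=env.camera_params("wrist");s=env.state()
print(P,p["pose"]);print(s["time_s"],s["ee_pos"],s["ee_rot"])
```

```text
[[ 2.53329338e-01  9.36804923e-01  2.41289833e-01  4.53870097e+02]
 [ 9.67380015e-01 -2.45423421e-01 -6.27953078e-02 -2.39021091e+02]
 [ 3.91222765e-04  2.49326856e-01 -9.68419313e-01  2.92201923e+02]
 [ 0.00000000e+00  0.00000000e+00  0.00000000e+00  1.00000000e+00]] [[ 2.47941318e-01  9.37854848e-01  2.42803184e-01  4.55700689e+02]
 [ 9.68771173e-01 -2.40736143e-01 -5.94013759e-02 -2.37437068e+02]
 [ 2.74163364e-03  2.49948781e-01 -9.68255178e-01  2.91247803e+02]
 [ 0.00000000e+00  0.00000000e+00  0.00000000e+00  1.00000000e+00]]
1.8667 [ 523.74218215 -254.83600432  120.54056913] [ 1.79999659e+02 -1.47157534e-01  7.56137820e+01]
```

Call:
drive_tool:
  motion:
    - [[0.001,0.001,-0.015],[0,0,0]]
    - [[0.001,0.001,-0.015],[0,0,0]]
    - [[0.001,0,-0.015],[0,0,0]]
    - [[0,0,-0.01],[0,0,0]]
    - [[0,0,-0.005],[0,0,0]]
    - [[0,0,0],[0,0,0]]
    - [[0,0,0],[0,0,0]]
    - [[0,0,0],[0,0,0]]
    - [[0,0,0],[0,0,0]]
    - [[0,0,0],[0,0,0]]

```text
time_s: 2.7
ee_pos: [524.6, -256.3, 62.7]
ee_rot: [179.9, 0.0, 74.9]
force: [0.5, 0.5, -0.1]
gripper_width: 45.8
```

Run:
```python
from h import *
s=env.state();print(s["time_s"],s["ee_pos"],s["ee_rot"],s["qpos"],s["force"],s["torque"],s["gripper_width"])
pw,im=snap("wrist","w2")
np.save("w2p.npy",pw["pose"]); crop(im,200,100,440,300,3,"w2c")
s=env.state();print(s["time_s"],s["ee_pos"],s["ee_rot"])
```

```text
2.7 [ 524.5694066  -256.25051273   62.74841083] [1.79916273e+02 1.25308919e-02 7.49348350e+01] [-2.71671034e+01  2.66248511e+01  1.00348652e+02  6.64275535e-03
  5.29420038e+01 -1.02105947e+02] [ 0.50931631  0.45283284 -0.10829787] [ 0.10794663 -0.13040263  0.01421822] 45.79951576186205
2.75 [ 524.48786715 -256.20269108   62.62233789] [1.79930177e+02 9.40116725e-03 7.49359538e+01]
```

View pics/w2c.png

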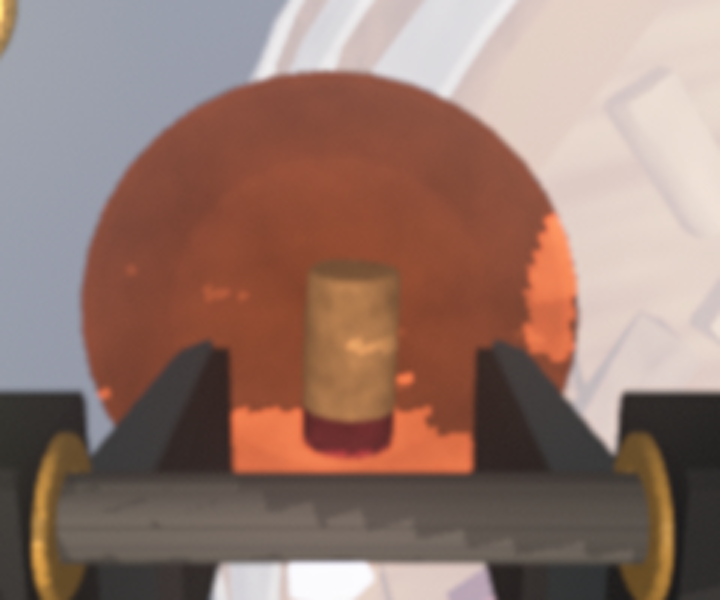

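Run:
```python
from h import *
pw=env.camera_params("wrist");pw["pose"]=np.load("w2p.npy")
a=onz(pw,200+353/3,100+276/3,27);b=onz(pw,200+348/3,100+452/3,27);print(a,b,(a+b)/2,np.linalg.norm(a-b),np.degrees(np.arctan2(*(b-a)[1::-1])))
```

```text
[ 504.48592618 -249.99257283   27.        ] [ 544.77731425 -261.99579584   27.        ] [ 524.63162022 -255.99418434   27.        ] 42.04132866321183 -16.58934078790053
```

Call:
drive_tool:
  motion:
    - [[0,0,-0.01],[0,0,-0.013]]
    - [[0,0,-0.012],[0,0,-0.013]]
    - [[0,0,-0.012],[0,0,0]]
    - [[0,0,-0.01],[0,0,0]]
    - [[0,0,-0.006],[0,0,0]]
    - [[0,0,-0.003],[0,0,0]]
    - [[0,0,-0.001],[0,0,0]]
    - [[0,0,0],[0,0,0]]
    - [[0,0,0],[0,0,0]]
    - [[0,0,0],[0,0,0]]
  claw: 0.4

```text
time_s: 3.58
ee_pos: [524.6, -256.2, 8.6]
ee_rot: [179.9, 0.0, 73.5]
force: [-0.3, 0.3, 0.5]
gripper_width: 36.3
```

Call:
drive_tool:
  motion:
    - [[0,0,0],[0,0,0]]
    - [[0,0,0],[0,0,0]]
    - [[0,0,0],[0,0,0]]
    - [[0,0,0],[0,0,0]]
    - [[0,0,0],[0,0,0]]
    - [[0,0,0],[0,0,0]]
    - [[0,0,0],[0,0,0]]
    - [[0,0,0],[0,0,0]]
    - [[0,0,0],[0,0,0]]
    - [[0,0,0],[0,0,0]]
  claw: 0.15
  force: 8

```text
time_s: 4.42
ee_pos: [524.4, -256.1, 8.3]
ee_rot: [180.0, -0.0, 73.5]
force: [-0.9, 0.3, 4.6]
gripper_width: 23.0
```

Call:
drive_tool:
  motion:
    - [[0,0,0.008],[0,0,0]]
    - [[0,0,0.02],[0,0,0]]
    - [[0,0,0.025],[0,0,0]]
    - [[0,0.005,0.025],[0,0,0]]
    - [[0.002,0.015,0.012],[0,0,0.02]]
    - [[0.002,0.02,0.005],[0,0,0.02]]
    - [[0.002,0.02,0.005],[0,0,0.03]]
    - [[0.002,0.025,0],[0,0,0.03]]
    - [[0.002,0.025,0],[0,0,0.03]]
    - [[0.002,0.025,0],[0,0,0.03]]

```text
time_s: 5.25
ee_pos: [535.6, -118.9, 107.7]
ee_rot: [-179.9, -0.0, 82.8]
force: [0.1, 0.3, -0.9]
gripper_width: 22.9
```

Call:
drive_tool:
  motion:
    - [[0.002,0.025,0],[0,0,0.03]]
    - [[0.002,0.025,0],[0,0,0.03]]
    - [[0.002,0.025,0],[0,0,0.03]]
    - [[0.002,0.02,0],[0,0,0.02]]
    - [[0.002,0.018,0],[0,0,0]]
    - [[0.001,0.011,0],[0,0,0]]
    - [[0,0.005,0],[0,0,0]]
    - [[0,0.002,0],[0,0,0]]
    - [[0,0,0],[0,0,0]]
    - [[0,0,0],[0,0,0]]

```text
time_s: 6.08
ee_pos: [547.0, 9.4, 107.9]
ee_rot: [-180.0, 0.0, 88.9]
force: [0.9, -1.0, -0.0]
gripper_width: 22.9
```

Run:
```python
from h import *
s=env.state();print(s["time_s"],s["ee_pos"],s["ee_rot"],s["qpos"],s["force"],s["torque"],s["gripper_width"])
pw,im=snap("wrist","w3")
np.save("w3p.npy",pw["pose"])
pt,it=snap("top","t3");crop(it,290,155,350,275,5,"t3c")
s=env.state();print(s["time_s"],s["ee_pos"],s["ee_rot"])
```

```text
6.0833 [547.00753769   9.37656205 107.89176092] [-1.79985127e+02  1.39910106e-02  8.88975129e+01] [-2.13982022e-01  2.09764462e+01  1.02207480e+02 -1.64368941e-02
  5.68311631e+01 -8.91024985e+01] [ 0.88520013 -0.99935851 -0.00866118] [ 0.16773874 -0.10976373  0.00464227] 22.854551599188557
6.1833 [547.07973597   9.20190049 107.94052271] [-1.79991201e+02  7.60089224e-03  8.88643421e+01]
```

View pics/w3.png

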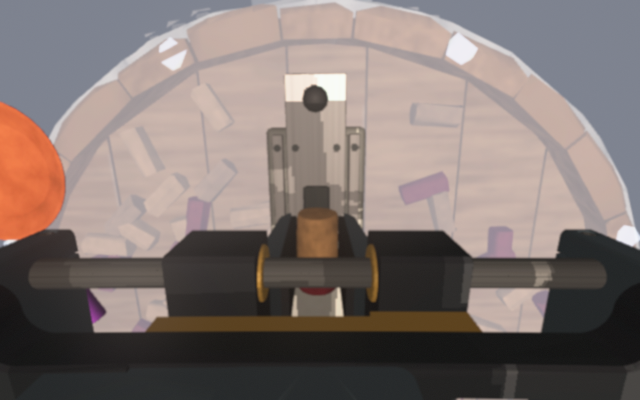

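Run:
```python
from h import *
im=cv2.imread("pics/w3.png");crop(im,255,65,380,235,4,"w3c")
```

```text
(no output)
```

View pics/w3c.png

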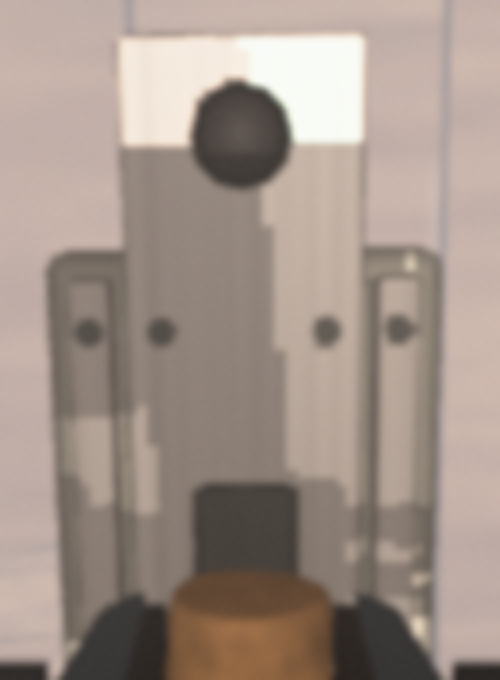

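Run:
```python
from h import *
pw=env.camera_params("wrist");pw["pose"]=np.load("w3p.npy")
g=lambda x,y,z: onz(pw,255+x/4,65+y/4,z).round(1)
print("handle c50",g(241,135,50),"c61",g(241,130,61))
print("V near",g(195,487,42),g(296,487,42))
print("plate front",g(119,38,29),g(365,38,29))
print("plate screws",g(162,332,29),g(327,331,29))
print("bed front",g(47,260,20),g(441,258,20))
print("bed left",g(47,280,20),g(65,640,20),"right",g(441,280,20),g(434,600,20))
print("rail screws",g(90,332,20),g(399,329,20))
print("cork near end top",g(250,575,0))
```

```text
handle c50 [465.9  10.1  50. ] c61 [465.6  10.2  61. ]
V near [5.29e+02 1.00e-01 4.20e+01] [529.3  19.2  42. ]
plate front [447.6 -12.   29. ] [448.4  33.   29. ]
plate screws [501.  -6.  29.] [501.4  25.9  29. ]
bed front [487.3 -28.9  20. ] [488.4  49.1  20. ]
bed left [491.2 -29.1  20. ] [566.7 -29.7  20. ] right [492.6  49.1  20. ] [559.2  49.   20. ]
rail screws [501.6 -21.1  20. ] [502.1  40.9  20. ]
cork near end top [558.9  10.    0. ]
```

View pics/t3c.png

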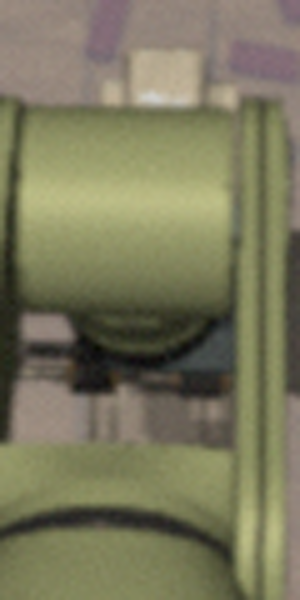

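Run:
```python
from h import *
pw=env.camera_params("wrist");pw["pose"]=np.load("w3p.npy")
g=lambda x,y,z: onz(pw,255+x/4,65+y/4,z).round(1)
print(g(252,571,103.5),g(250,615,126.5), g(168,615,115),g(332,615,115))
im=cv2.imread("pics/w3.png");crop(im,270,190,370,320,4,"w3d")
```

```text
[527.8  10.7 103.5] [526.9  10.4 126.5] [530.4  -0.6 115. ] [530.8  21.4 115. ]
```

View pics/w3d.png

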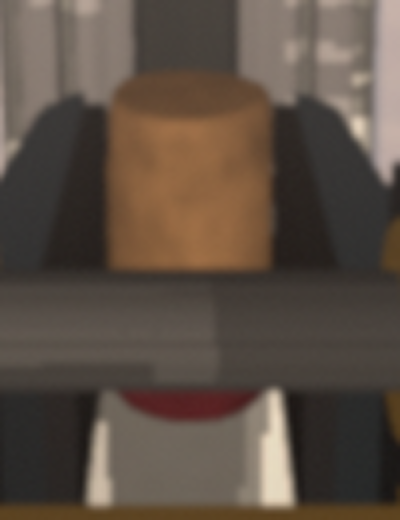

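Call:
drive_tool:
  motion:
    - [[0.001,-0.0005,-0.01],[0,0,0.005]]
    - [[0,0,-0.014],[0,0,0]]
    - [[0,0,-0.014],[0,0,0]]
    - [[0,0,-0.01],[0,0,0]]
    - [[0,0,-0.007],[0,0,0]]
    - [[0,0,-0.005],[0,0,0]]
    - [[0,0,-0.003],[0,0,0]]
    - [[0,0,0],[0,0,0]]
    - [[0,0,0],[0,0,0]]
    - [[0,0,0],[0,0,0]]

```text
time_s: 7.02
ee_pos: [548.6, 9.5, 45.5]
ee_rot: [179.9, -0.0, 89.2]
force: [-0.5, 0.1, -0.2]
gripper_width: 23.0
```

Run:
```python
from h import *
s=env.state();print(s["time_s"],s["ee_pos"],s["ee_rot"],s["force"],s["torque"],s["gripper_width"])
pw,im=snap("wrist","w4")
np.save("w4p.npy",pw["pose"]);crop(im,240,120,400,320,3,"w4c")
ps,im=snap("scene","s4");crop(im,250,160,370,255,6,"s4c")
```

```text
7.0167 [548.64917356   9.50907666  45.52168667] [ 1.79929455e+02 -5.09820963e-03  8.92133472e+01] [-0.47710598  0.06314278 -0.1745432 ] [ 0.09938206 -0.13683913 -0.008197  ] 23.047458930179076
```

View pics/w4c.png

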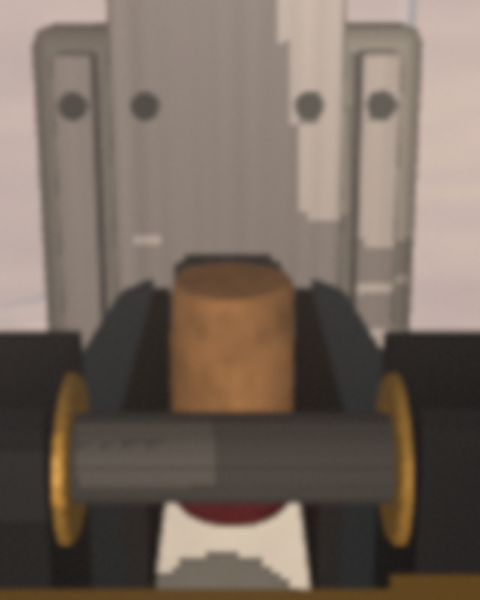

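View pics/s4c.png

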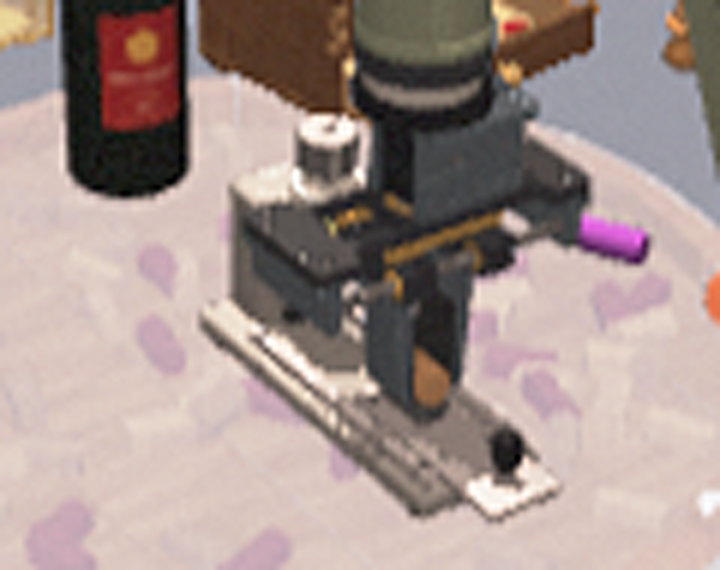

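Call:
drive_tool:
  motion:
    - [[-0.001,-0.0005,0],[0,0,0]]
    - [[-0.0005,0,-0.001],[0,0,0]]
    - [[0,0,-0.001],[0,0,0]]
    - [[0,0,0],[0,0,0]]
    - [[0,0,0],[0,0,0]]
    - [[0,0,0],[0,0,0]]
    - [[0,0,0],[0,0,0]]
    - [[0,0,0],[0,0,0]]
    - [[0,0,0],[0,0,0]]
    - [[0,0,0],[0,0,0]]

```text
time_s: 7.95
ee_pos: [546.7, 9.0, 43.0]
ee_rot: [-180.0, -0.0, 89.2]
force: [-0.2, 0.0, -1.3]
gripper_width: 23.2
```

Call:
drive_tool:
  motion:
    - [[0,0,0],[0,0,0]]
    - [[0,0,0],[0,0,0]]
    - [[0,0,0],[0,0,0]]
    - [[0,0,0],[0,0,0]]
    - [[0,0,0],[0,0,0]]
    - [[0,0,0.005],[0,0,0]]
    - [[0,0,0.01],[0,0,0]]
    - [[0,0,0.02],[0,0,0]]
    - [[0,0,0.02],[0,0,0]]
    - [[0,0,0.01],[0,0,0]]
  claw: 0.45

```text
time_s: 8.78
ee_pos: [548.2, 9.0, 111.1]
ee_rot: [179.7, -0.0, 89.2]
force: [-0.1, -0.4, 0.1]
gripper_width: 41.0
```

Call:
drive_tool:
  motion:
    - [[-0.015,0,0],[0,0,0]]
    - [[-0.02,0,0],[0,0,0]]
    - [[-0.025,0,0],[0,0,0]]
    - [[-0.025,0,0],[0,0,0]]
    - [[-0.015,0,0],[0,0,0]]
    - [[-0.01,0,0],[0,0,0]]
    - [[0,0,0],[0,0,0]]
    - [[0,0,0],[0,0,0]]
    - [[0,0,0],[0,0,0]]
    - [[0,0,0],[0,0,0]]

```text
time_s: 9.62
ee_pos: [438.0, 9.0, 108.1]
ee_rot: [179.9, -0.0, 89.2]
force: [0.3, 0.3, 0.3]
gripper_width: 41.3
```

Run:
```python
from h import *
s=env.state();print(s["time_s"],s["ee_pos"],s["ee_rot"],s["force"],s["torque"],s["gripper_width"])
pw,im=snap("wrist","w5")
np.save("w5p.npy",pw["pose"])
ps,im=snap("scene","s5");crop(im,250,160,370,255,6,"s5c")
```

```text
9.6167 [438.01771844   8.9873507  108.13847413] [ 1.79930477e+02 -5.76683947e-03  8.92093062e+01] [0.31305649 0.32012911 0.32733598] [ 0.08826485 -0.12445294  0.02102214] 41.30115219045604
```

View pics/w5.png

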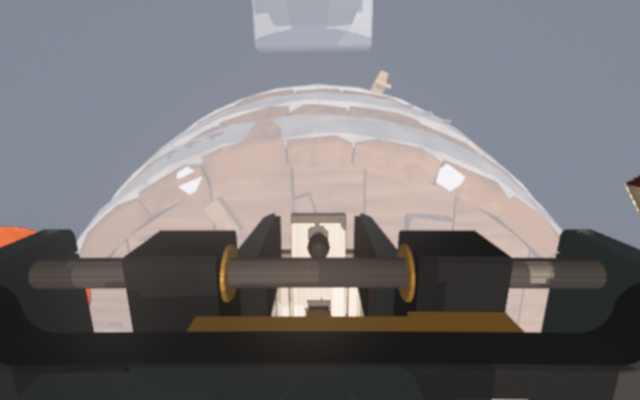

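View pics/s5c.png

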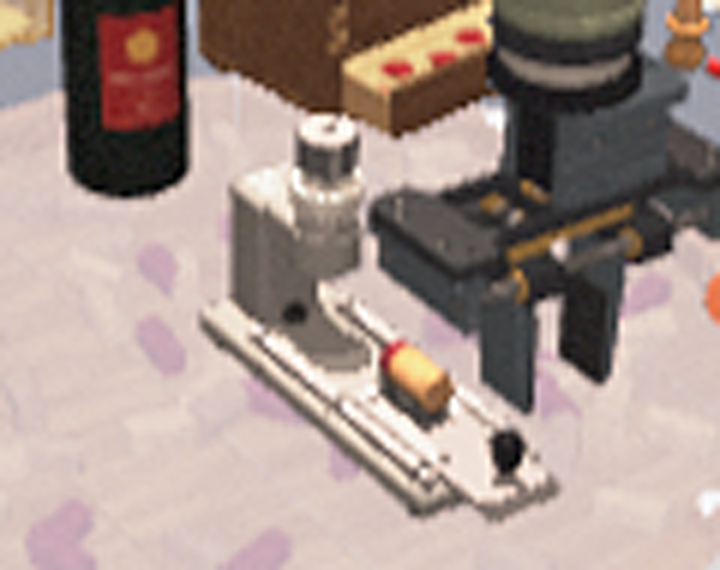

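Call:
drive_tool:
  motion:
    - [[-0.006,0.0008,0],[0,0,0]]
    - [[-0.006,0,-0.008],[0,0,0]]
    - [[0,0,-0.014],[0,0,0]]
    - [[0,0,-0.014],[0,0,0]]
    - [[0,0,-0.012],[0,0,0]]
    - [[0,0,-0.01],[0,0,0]]
    - [[0,0,-0.006],[0,0,0]]
    - [[0,0,-0.002],[0,0,0]]
    - [[0,0,0],[0,0,0]]
    - [[0,0,0],[0,0,0]]
  claw: 0
  force: 10

```text
time_s: 10.55
ee_pos: [425.0, 9.8, 42.3]
ee_rot: [180.0, -0.0, 89.2]
force: [-0.3, 0.4, -0.6]
gripper_width: 0.0
```

Call:
drive_tool:
  motion:
    - [[0.004,0,0],[0,0,0]]
    - [[0.004,0,0],[0,0,0]]
    - [[0.003,0,0],[0,0,0]]
    - [[0.003,0,0],[0,0,0]]
    - [[0.003,0,0],[0,0,0]]
    - [[0.003,0,0],[0,0,0]]
    - [[0.004,0,0],[0,0,0]]
    - [[0.004,0,0],[0,0,0]]
    - [[0.003,0,0],[0,0,0]]
    - [[0.003,0,0],[0,0,0]]

```text
time_s: 11.38
ee_pos: [458.9, 9.7, 41.9]
ee_rot: [-180.0, 0.0, 89.2]
force: [-1.4, -0.3, 0.8]
gripper_width: 0.4
```

Run:
```python
from h import *
s=env.state();print(s["time_s"],s["ee_pos"],s["ee_rot"],s["force"],s["torque"],s["gripper_width"])
ps,im=snap("scene","s6");crop(im,250,160,370,255,6,"s6c")
```

```text
11.3833 [458.92935569   9.72830416  41.91237583] [-1.79984679e+02  2.05599127e-03  8.92124252e+01] [-1.37504972 -0.26687818  0.81774364] [-0.02512107  0.10310689 -0.04315845] 0.42907688079415424
```

View pics/s6c.png

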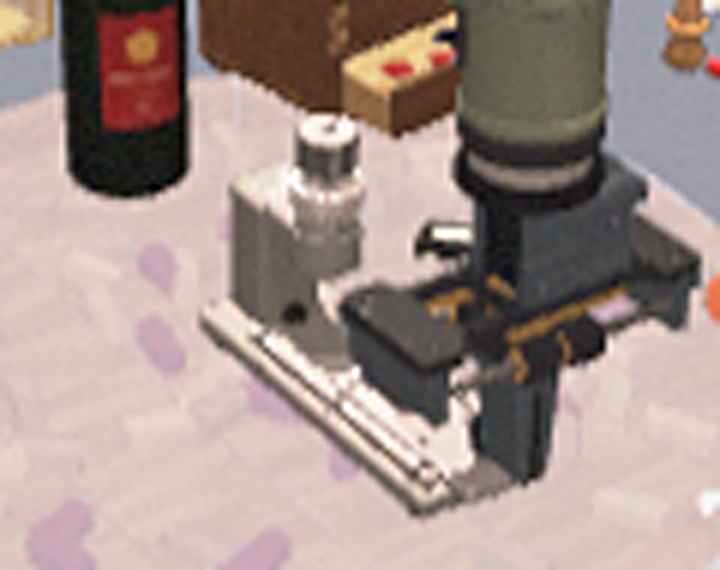

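Call:
drive_tool:
  motion:
    - [[0.004,0,0],[0,0,0]]
    - [[0.005,-0.0002,0],[0,0,0]]
    - [[0.006,0,0],[0,0,0]]
    - [[0.006,-0.0002,0],[0,0,0]]
    - [[0.006,0,0],[0,0,0]]
    - [[0.006,-0.0002,0],[0,0,0]]
    - [[0.006,0,0],[0,0,0]]
    - [[0.005,-0.0002,0],[0,0,0]]
    - [[0.004,0,0],[0,0,0]]
    - [[0.003,0,0],[0,0,0]]

```text
time_s: 12.27
ee_pos: [510.3, 9.1, 41.9]
ee_rot: [180.0, -0.0, 89.2]
force: [-1.2, 0.1, 0.6]
gripper_width: 0.4
```

Call:
drive_tool:
  motion:
    - [[0.002,0,0],[0,0,0]]
    - [[0.0015,0,0],[0,0,0]]
    - [[0.001,0,0],[0,0,0]]
    - [[0.001,0,0],[0,0,0]]
    - [[0.001,0,0],[0,0,0]]
    - [[0.001,0,0],[0,0,0]]
    - [[0.001,0,0],[0,0,0]]
    - [[0.0005,0,0],[0,0,0]]
    - [[0.0005,0,0],[0,0,0]]
    - [[0,0,0],[0,0,0]]

```text
time_s: 13.1
ee_pos: [519.3, 9.0, 42.0]
ee_rot: [180.0, -0.0, 89.2]
force: [0.0, -0.0, 0.7]
gripper_width: 0.4
```

Call:
drive_tool:
  motion:
    - [[0.0005,0,0],[0,0,0]]
    - [[0.0005,0,0],[0,0,0]]
    - [[0.0005,0,0],[0,0,0]]
    - [[0.0005,0,0],[0,0,0]]
    - [[0.0003,0,0],[0,0,0]]
    - [[0.0003,0,0],[0,0,0]]
    - [[0.0003,0,0],[0,0,0]]
    - [[0.0003,0,0],[0,0,0]]
    - [[0.0003,0,0],[0,0,0]]
    - [[0,0,0],[0,0,0]]

```text
time_s: 13.93
ee_pos: [522.7, 9.0, 42.0]
ee_rot: [180.0, -0.0, 89.2]
force: [-1.2, 0.5, -0.2]
gripper_width: 0.6
```

Call:
drive_tool:
  motion:
    - [[0.0003,0,0],[0,0,0]]
    - [[0.0003,0,0],[0,0,0]]
    - [[0.0003,0,0],[0,0,0]]
    - [[0.0003,0,0],[0,0,0]]
    - [[0.0002,0,0],[0,0,0]]
    - [[0.0002,0,0],[0,0,0]]
    - [[0.0002,0,0],[0,0,0]]
    - [[0.0002,0,0],[0,0,0]]
    - [[0,0,0],[0,0,0]]
    - [[0,0,0],[0,0,0]]

```text
time_s: 14.77
ee_pos: [524.7, 9.0, 42.0]
ee_rot: [180.0, -0.0, 89.2]
force: [-0.9, 0.3, 0.3]
gripper_width: 0.3
```

Call:
drive_tool:
  motion:
    - [[0.0003,0,0],[0,0,0]]
    - [[0.0003,0,0],[0,0,0]]
    - [[0.0003,0,0],[0,0,0]]
    - [[0.0003,0,0],[0,0,0]]
    - [[0.0002,0,0],[0,0,0]]
    - [[0.0002,0,0],[0,0,0]]
    - [[0.0002,0,0],[0,0,0]]
    - [[0.0002,0,0],[0,0,0]]
    - [[0,0,0],[0,0,0]]
    - [[0,0,0],[0,0,0]]

```text
time_s: 15.6
ee_pos: [525.6, 9.0, 41.8]
ee_rot: [-179.9, -0.0, 89.2]
force: [-5.5, 0.9, 2.6]
gripper_width: 0.4
```

Run:
```python
from h import *
s=env.state();print(s["time_s"],s["ee_pos"],s["ee_rot"],s["force"],s["torque"],s["gripper_width"])
ps,im=snap("scene","s7");crop(im,250,160,370,255,6,"s7c")
```

```text
15.6 [525.58617764   8.99928299  41.8328936 ] [-1.79870728e+02 -4.11104189e-03  8.92068613e+01] [-5.53411257  0.93346043  2.61925866] [ 0.13175381  0.7586148  -0.0697685 ] 0.405443311169456
```

View pics/s7c.png

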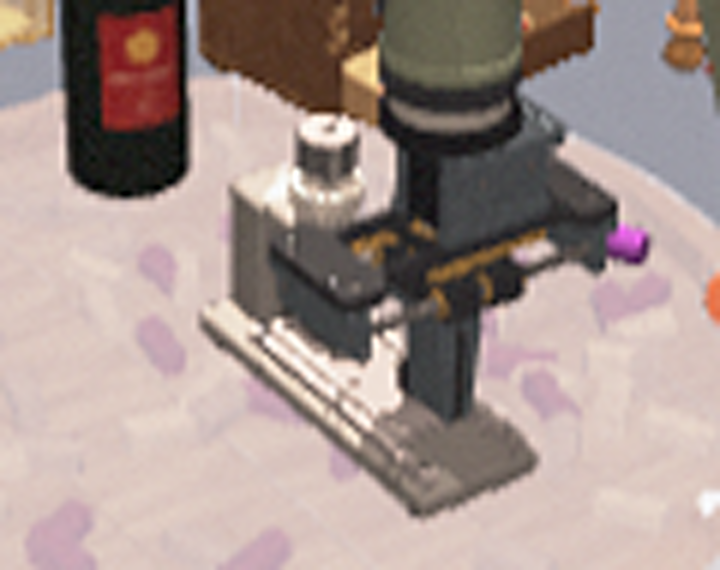

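Call:
drive_tool:
  motion:
    - [[-0.005,0,0],[0,0,0]]
    - [[-0.01,0,0],[0,0,0]]
    - [[-0.003,0,0.015],[0,0,0]]
    - [[0,0,0.025],[0,0,0]]
    - [[0,0,0.03],[0,0,0]]
    - [[0,0,0.035],[0,0,0.05]]
    - [[0,0,0.035],[0,0,0.1]]
    - [[0,0,0.03],[0,0,0.12]]
    - [[0,0,0.013],[0,0,0.12]]
    - [[0,0,0.005],[0,0,0.12]]

```text
time_s: 16.48
ee_pos: [510.6, 8.9, 233.6]
ee_rot: [179.6, 0.2, 118.8]
force: [0.7, -0.2, -1.0]
gripper_width: 0.5
```

Call:
drive_tool:
  motion:
    - [[0.015,0,0],[0,0,0.12]]
    - [[0.025,0,0],[0,0,0.12]]
    - [[0.03,0,0],[0,0,0.08]]
    - [[0.025,0,0],[0,0,0.02]]
    - [[0.02,0,0],[0,0,0]]
    - [[0.012,-0.001,0],[0,0,0]]
    - [[0,0,0],[0,0,0]]
    - [[0,0,0],[0,0,0]]
    - [[0,0,0],[0,0,0]]
    - [[0,0,0],[0,0,0]]
  claw: 0.6

```text
time_s: 17.32
ee_pos: [634.7, 8.0, 230.4]
ee_rot: [180.0, 0.0, 137.9]
force: [0.1, 0.1, -0.5]
gripper_width: 54.7
```

Run:
```python
from h import *
s=env.state();print(s["time_s"],s["ee_pos"],s["ee_rot"],s["qpos"],s["force"],s["torque"],s["gripper_width"])
pw,im=snap("wrist","w8")
np.save("w8p.npy",pw["pose"])
ps,im=snap("scene","s8");crop(im,250,160,370,255,6,"s8c")
s=env.state();print(s["time_s"],s["ee_pos"],s["ee_rot"])
```

```text
17.3167 [634.74845834   8.03830297 230.35873242] [1.79989481e+02 2.86739013e-03 1.37911122e+02] [-3.15622146e-01  2.32769476e+01  7.96588895e+01  6.08941768e-03
  7.70550169e+01 -1.38228108e+02] [ 0.09257854  0.06487753 -0.5302735 ] [ 0.15142357 -0.08126663 -0.01840564] 54.72064433244168
17.4167 [634.96017082   8.04466348 230.48200924] [1.79980169e+02 1.66732553e-02 1.37911787e+02]
```

View pics/w8.png

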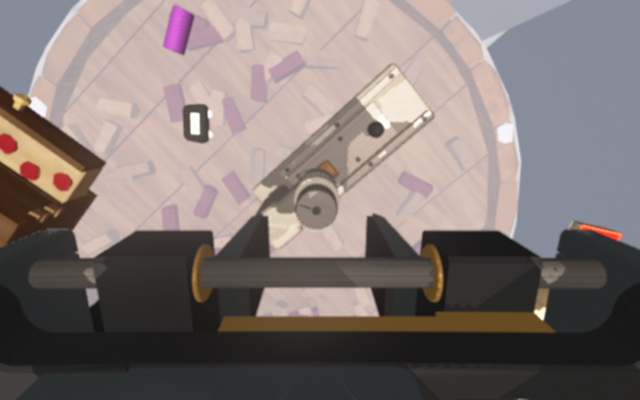

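View pics/s8c.png

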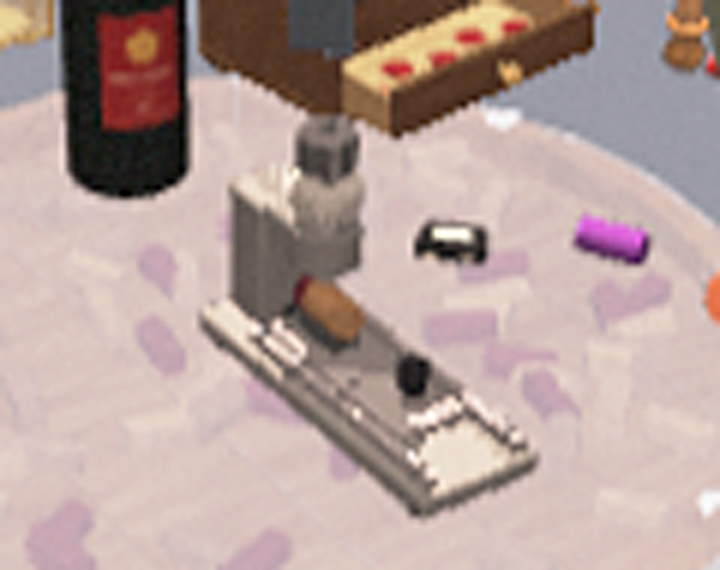

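Run:
```python
from h import *
im=cv2.imread("pics/w8.png");crop(im,270,150,370,240,6,"w8c")
```

```text
(no output)
```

View pics/w8c.png

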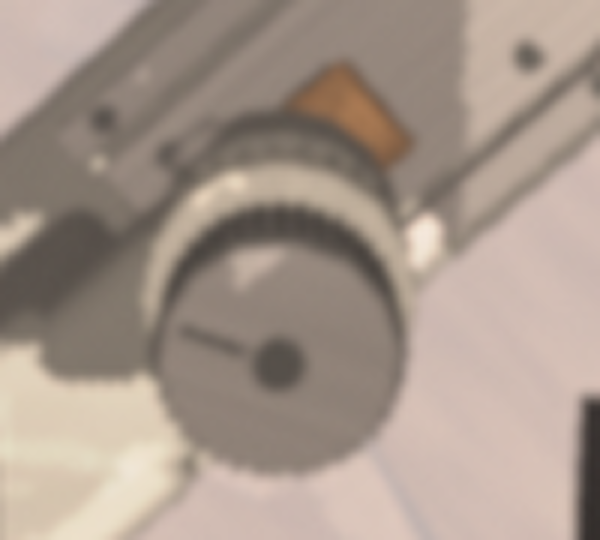

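Run:
```python
from h import *
pw=env.camera_params("wrist");pw["pose"]=np.load("w8p.npy")
g=lambda x,y,z: onz(pw,270+x/6,150+y/6,z).round(1)
print(g(278,364,165),g(279.5,358,165),np.linalg.norm(g(158,356,165)-g(405,356,165)))
P=pw["pose"];print(P[:3,3])
```

```text
[635.8   8.7 165. ] [635.1   8.2 165. ] 31.64948656771544
[587.79038123 -43.85917597 401.04782981]
```

Call:
drive_tool:
  motion:
    - [[0.0008,0,-0.012],[0,0,0]]
    - [[0,0,-0.02],[0,0,0]]
    - [[0,0,-0.02],[0,0,0]]
    - [[0,0,-0.016],[0,0,0]]
    - [[0,0,-0.01],[0,0,0]]
    - [[0,0,-0.007],[0,0,0]]
    - [[0,0,-0.004],[0,0,0]]
    - [[0,0,-0.0023],[0,0,0]]
    - [[0,0,0],[0,0,0]]
    - [[0,0,0],[0,0,0]]

```text
time_s: 18.25
ee_pos: [637.0, 8.0, 139.5]
ee_rot: [179.9, 0.1, 137.9]
force: [0.0, 0.0, -0.7]
gripper_width: 55.0
```

Run:
```python
from h import *
s=env.state();print(s["time_s"],s["ee_pos"],s["ee_rot"],s["force"],s["torque"],s["gripper_width"])
pw,im=snap("wrist","w9")
np.save("w9p.npy",pw["pose"]);crop(im,240,150,400,300,4,"w9c")
```

```text
18.25 [636.95155549   7.99504413 139.46945078] [1.79943497e+02 5.95526898e-02 1.37910745e+02] [ 0.04185714  0.01488331 -0.72185213] [ 0.13862979 -0.10667903 -0.00548148] 55.01182872924797
```

View pics/w9c.png

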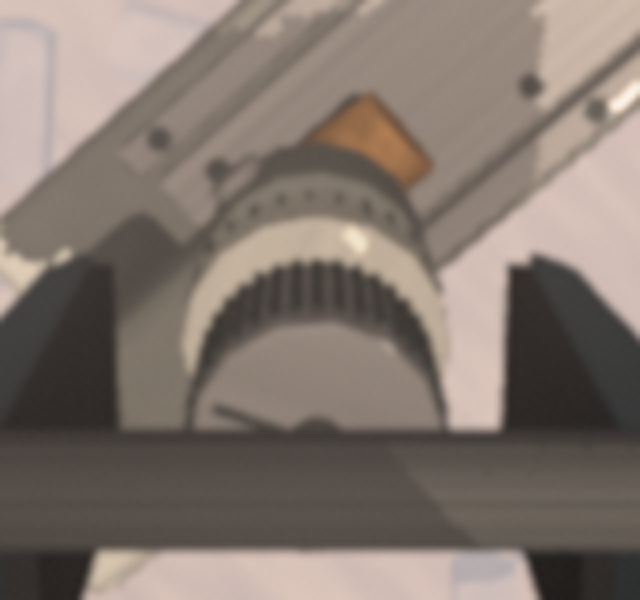

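Call:
drive_tool:
  motion:
    - [[-0.0003,0.0003,0],[0,0,0]]
    - [[0,0,0],[0,0,0]]
    - [[0,0,0],[0,0,0]]
    - [[0,0,0],[0,0,0]]
    - [[0,0,0],[0,0,0]]
    - [[0,0,0],[0,0,0]]
    - [[0,0,0],[0,0,0]]
    - [[0,0,0],[0,0,0]]
    - [[0,0,0],[0,0,0]]
    - [[0,0,0],[0,0,0]]
  claw: 0.3
  force: 4

```text
time_s: 19.13
ee_pos: [636.2, 8.4, 138.9]
ee_rot: [180.0, -0.0, 137.9]
force: [-0.6, 1.3, 2.7]
gripper_width: 32.5
```

Run:
```python
from h import *
s=env.state();print(s["time_s"],s["ee_pos"],s["ee_rot"],s["force"],s["torque"],s["gripper_width"])
```

```text
19.1333 [636.16874026   8.40890431 138.87986744] [ 1.79987137e+02 -7.83743701e-03  1.37909391e+02] [-0.64030366  1.25190445  2.69235028] [ 0.28600933  0.10863329 -0.00303151] 32.54959445157686
```

Call:
drive_tool:
  motion:
    - [[-0.0002,0.0002,0],[0,0,0]]
    - [[0,0,0],[0,0,0]]
    - [[0,0,0],[0,0,0]]
    - [[0,0,0],[0,0,0]]
    - [[0,0,0],[0,0,-0.03]]
    - [[0,0,0],[0,0,-0.05]]
    - [[0,0,0],[0,0,-0.05]]
    - [[0,0,0],[0,0,-0.04]]
    - [[0,0,0],[0,0,-0.02]]
    - [[0,0,0],[0,0,-0.01]]
  claw: 0.3
  force: 25

```text
time_s: 19.97
ee_pos: [636.3, 8.4, 138.9]
ee_rot: [180.0, 0.0, 126.4]
force: [-0.7, -0.4, 2.4]
gripper_width: 31.9
```

```bash
cat > st.py <<'E'
from h import *
s=env.state();print(round(s["time_s"],2),s["ee_pos"].round(2),s["ee_rot"].round(2),"F",s["force"].round(2),"T",s["torque"].round(3),s["gripper_width"].round(2),"q6",s["qpos"][5].round(2))
E
python3 st.py
```

```text
Traceback (most recent call last):
  File "st.py", line 2, in <module>
    s=env.state();print(round(s["time_s"],2),s["ee_pos"].round(2),s["ee_rot"].round(2),"F",s["force"].round(2),"T",s["torque"].round(3),s["gripper_width"].round(2),"q6",s["qpos"][5].round(2))
                                                                                                                                        ^^^^^^^^^^^^^^^^^^^^^^^^
AttributeError: 'float' object has no attribute 'round'
```

```bash
sed -i 's/s\["gripper_width"\].round(2)/round(s["gripper_width"],2)/' st.py
python3 st.py
```

```text
19.97 [636.3    8.39 138.89] [1.7997e+02 4.0000e-02 1.2644e+02] F [-0.7  -0.39  2.44] T [ 0.143 -0.061  0.041] 31.88 q6 -126.71
```

Call:
drive_tool:
  motion:
    - [[0,0,0],[0,0,-0.03]]
    - [[0,0,0],[0,0,-0.03]]
    - [[0,0,0],[0,0,-0.03]]
    - [[0,0,0],[0,0,-0.03]]
    - [[0,0,0],[0,0,-0.03]]
    - [[0,0,0],[0,0,-0.03]]
    - [[0,0,0],[0,0,-0.03]]
    - [[0,0,0],[0,0,-0.03]]
    - [[0,0,0],[0,0,-0.03]]
    - [[0,0,0],[0,0,-0.03]]

```text
time_s: 20.8
ee_pos: [636.4, 8.2, 138.9]
ee_rot: [180.0, 0.0, 109.2]
force: [-0.2, -0.1, 3.2]
gripper_width: 31.6
```

```bash
python3 st.py
python3 - <<'E'
from h import *
pw,im=snap("wrist","w10");crop(im,240,150,400,300,4,"w10c")
E
python3 st.py
```

```text
20.8 [636.39   8.18 138.88] [1.7995e+02 5.0000e-02 1.0922e+02] F [-0.24 -0.09  3.24] T [-0.04  -0.113  0.099] 31.56 q6 -109.48
20.85 [636.44   8.15 138.9 ] [1.7995e+02 5.0000e-02 1.0916e+02] F [-0.09 -0.05  3.14] T [-0.004 -0.142  0.135] 32.15 q6 -109.43
```

View pics/w10c.png

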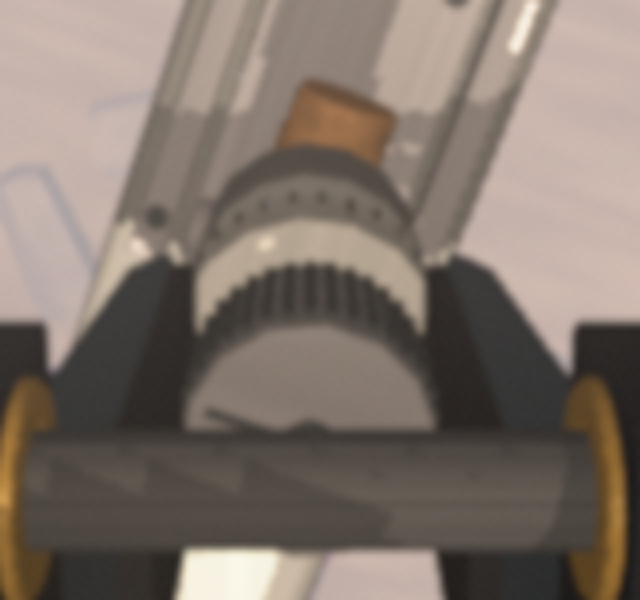

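```bash
cat > m.py <<'E'
import sys
from h import *
n=sys.argv[1]; T=[];F=[]
for i in range(3):
    s=env.state();T.append(s["torque"][2]);F.append(s["force"])
    pw,im=snap("wrist")
    if i==2: cv2.imwrite(f"pics/w{n}.png",im);crop(im,270,150,370,260,6,f"w{n}c")
s=env.state();T.append(s["torque"][2]);F.append(s["force"])
print(round(s["time_s"],2),s["ee_pos"].round(2),s["ee_rot"].round(2),"F",np.mean(F,0).round(2),"Tz",np.round(T,3),"mean",np.mean(T).round(3),round(s["gripper_width"],2),"q6",s["qpos"][5].round(2))
E
python3 m.py 11
```

```text
21.0 [636.39   8.17 138.88] [1.7995e+02 5.0000e-02 1.0932e+02] F [ 0.34 -0.82  3.79] Tz [0.135 0.107 0.156 0.077] mean 0.119 32.11 q6 -109.6
```

Call:
drive_tool:
  motion:
    - [[0,0,0],[0,0,-0.025]]
    - [[0,0,0],[0,0,-0.025]]
    - [[0,0,0],[0,0,-0.025]]
    - [[0,0,0],[0,0,-0.025]]
    - [[0,0,0],[0,0,-0.025]]
    - [[0,0,0],[0,0,-0.025]]
    - [[0,0,0],[0,0,-0.025]]
    - [[0,0,0],[0,0,-0.025]]
    - [[0,0,0],[0,0,-0.025]]
    - [[0,0,0],[0,0,-0.025]]

```text
time_s: 21.83
ee_pos: [636.4, 8.1, 138.9]
ee_rot: [179.9, 0.0, 94.8]
force: [4.5, -3.7, 3.8]
gripper_width: 31.6
```

```bash
python3 m.py 12
```

```text
21.98 [636.37   8.14 138.89] [1.7994e+02 4.0000e-02 9.4930e+01] F [ 3.33 -4.3   4.51] Tz [0.021 0.135 0.106 0.125] mean 0.097 31.63 q6 -95.2
```

View pics/w12c.png

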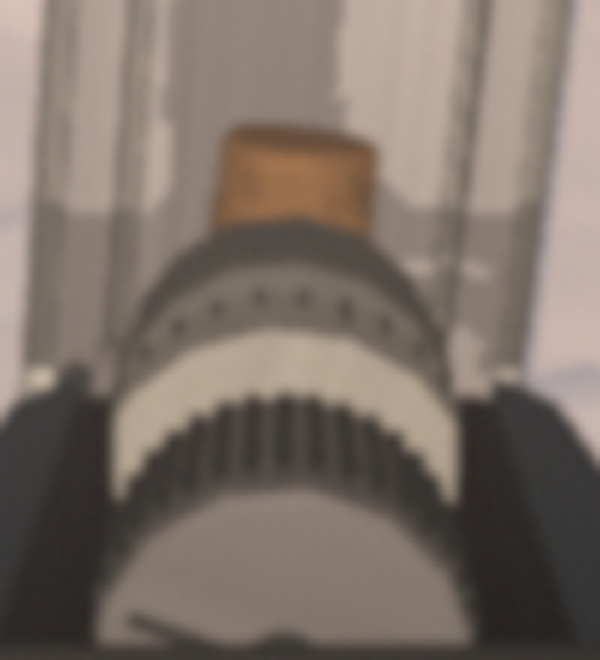

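Call:
drive_tool:
  motion:
    - [[0.0003,-0.0003,0],[0,0,-0.02]]
    - [[0.0002,-0.0002,0],[0,0,-0.02]]
    - [[0,0,0],[0,0,-0.02]]
    - [[0,0,0],[0,0,-0.02]]
    - [[0,0,0],[0,0,-0.02]]
    - [[0,0,0],[0,0,-0.02]]
    - [[0,0,0],[0,0,-0.02]]
    - [[0,0,0],[0,0,-0.02]]
    - [[0,0,0],[0,0,-0.02]]
    - [[0,0,0],[0,0,0]]

```text
time_s: 22.82
ee_pos: [636.4, 7.9, 138.9]
ee_rot: [-180.0, -0.0, 84.5]
force: [2.4, -2.8, 5.1]
gripper_width: 31.7
```

```bash
python3 m.py 13
```

```text
22.97 [636.43   7.97 138.88] [180.    -0.    84.59] F [ 2.37 -3.56  5.51] Tz [0.134 0.177 0.079 0.131] mean 0.13 31.93 q6 -84.91
```

View pics/w13c.png

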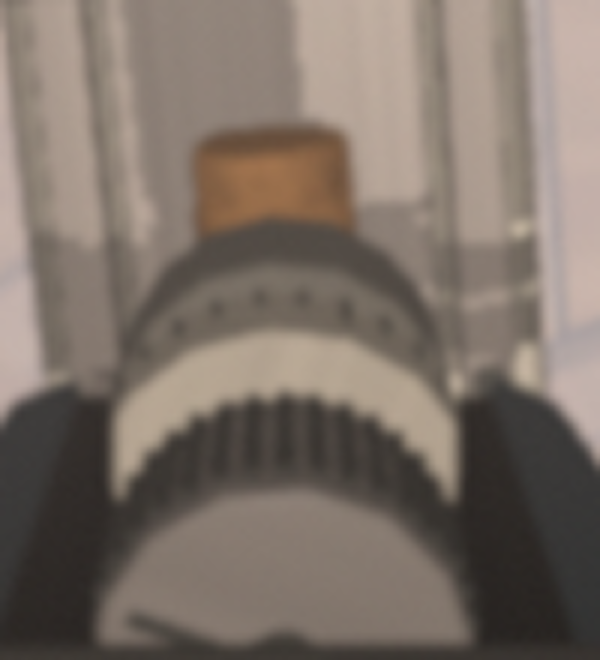

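Call:
drive_tool:
  motion:
    - [[0.0002,-0.0003,0.0002],[0,0,-0.025]]
    - [[0,0,0],[0,0,-0.025]]
    - [[0,0,0],[0,0,-0.025]]
    - [[0,0,0],[0,0,-0.025]]
    - [[0,0,0],[0,0,-0.025]]
    - [[0,0,0],[0,0,-0.025]]
    - [[0,0,0],[0,0,-0.025]]
    - [[0,0,0],[0,0,-0.025]]
    - [[0,0,0],[0,0,-0.02]]
    - [[0,0,0],[0,0,0]]

```text
time_s: 23.8
ee_pos: [636.4, 7.7, 138.9]
ee_rot: [-180.0, -0.0, 71.9]
force: [0.8, -3.8, 4.4]
gripper_width: 32.0
```

```bash
cat >> m.py <<'E'
# drum-dot shift relative to frame 13 (drum turns with camera => 0), and knob mark
ref=cv2.imread("pics/w13.png",0);cur=cv2.imread(f"pics/w{n}.png",0)
for nm,(x0,y0,x1,y1),r in (("dots",(305,195,328,206),6),("mark",(290,250,310,257),5)):
    R=cv2.matchTemplate(cur[y0-2:y1+2,x0-r:x1+r],ref[y0:y1,x0:x1],cv2.TM_CCOEFF_NORMED)
    _,mx,_,loc=cv2.minMaxLoc(R);print(nm,"dx",loc[0]-r,"dy",loc[1]-2,"score",round(mx,3), np.round(R.max(0),2))
E
python3 m.py 14
```

```text
23.95 [636.37   7.8  138.84] [-179.96   -0.     71.97] F [ 1.6  -3.15  4.9 ] Tz [0.136 0.027 0.125 0.12 ] mean 0.102 32.01 q6 -72.32
dots dx 0 dy 0 score 0.989 [0.62 0.65 0.69 0.74 0.8  0.93 0.99 0.94 0.81 0.71 0.67 0.65 0.63]
mark dx 0 dy 0 score 0.998 [0.45 0.66 0.84 0.93 0.96 1.   0.97 0.95 0.92 0.86 0.81]
```

Call:
drive_tool:
  motion:
    - [[0.0001,-0.0003,0.0002],[0,0,-0.025]]
    - [[0,0,0],[0,0,-0.025]]
    - [[0,0,0],[0,0,-0.025]]
    - [[0,0,0],[0,0,-0.025]]
    - [[0,0,0],[0,0,-0.025]]
    - [[0,0,0],[0,0,-0.025]]
    - [[0,0,0],[0,0,-0.025]]
    - [[0,0,0],[0,0,-0.025]]
    - [[0,0,0],[0,0,-0.02]]
    - [[0,0,0],[0,0,0]]

```text
time_s: 24.78
ee_pos: [636.3, 7.6, 138.9]
ee_rot: [-179.9, 0.0, 59.3]
force: [1.5, -2.7, 4.5]
gripper_width: 31.9
```

```bash
python3 m.py 15
```

```text
24.93 [636.35   7.56 138.87] [-1.7994e+02  1.0000e-02  5.9410e+01] F [ 1.08 -2.3   4.21] Tz [0.069 0.076 0.128 0.097] mean 0.092 31.8 q6 -59.79
dots dx 0 dy 0 score 0.989 [0.62 0.65 0.68 0.73 0.79 0.92 0.99 0.96 0.85 0.73 0.67 0.63 0.6 ]
mark dx 0 dy 0 score 0.997 [0.44 0.64 0.83 0.93 0.95 1.   0.98 0.94 0.93 0.87 0.82]
```

Call:
drive_tool:
  motion:
    - [[0.0001,-0.0003,0.0002],[0,0,-0.025]]
    - [[0,0,0],[0,0,-0.025]]
    - [[0,0,0],[0,0,-0.025]]
    - [[0,0,0],[0,0,-0.025]]
    - [[0,0,0],[0,0,-0.025]]
    - [[0,0,0],[0,0,-0.025]]
    - [[0,0,0],[0,0,-0.025]]
    - [[0,0,0],[0,0,-0.025]]
    - [[0,0,0],[0,0,-0.02]]
    - [[0,0,0],[0,0,0]]

```text
time_s: 25.77
ee_pos: [636.3, 7.4, 138.9]
ee_rot: [-179.9, 0.0, 46.7]
force: [-0.4, -0.7, 2.4]
gripper_width: 32.0
```

```bash
python3 m.py 16
```

```text
25.92 [636.3    7.34 138.94] [-1.7992e+02  3.0000e-02  4.6810e+01] F [-0.21 -1.22  2.23] Tz [0.106 0.095 0.093 0.126] mean 0.105 32.24 q6 -47.21
dots dx 0 dy 0 score 0.925 [0.61 0.64 0.67 0.71 0.78 0.88 0.92 0.87 0.76 0.69 0.66 0.65 0.64]
mark dx 0 dy 0 score 0.991 [0.44 0.61 0.82 0.93 0.96 0.99 0.99 0.93 0.92 0.88 0.81]
```

Call:
drive_tool:
  motion:
    - [[0,-0.0001,0],[0,0,-0.025]]
    - [[0,0,0],[0,0,-0.025]]
    - [[0,0,0],[0,0,-0.025]]
    - [[0,0,0],[0,0,-0.025]]
    - [[0,0,0],[0,0,-0.025]]
    - [[0,0,0],[0,0,-0.025]]
    - [[0,0,0],[0,0,-0.025]]
    - [[0,0,0],[0,0,-0.025]]
    - [[0,0,0],[0,0,-0.02]]
    - [[0,0,0],[0,0,0]]

```text
time_s: 26.75
ee_pos: [636.2, 7.2, 138.9]
ee_rot: [-179.9, 0.1, 34.1]
force: [-1.3, -0.6, 3.0]
gripper_width: 32.1
```

```bash
python3 m.py 17
```

```text
26.9 [636.25   7.17 138.93] [-1.7994e+02  6.0000e-02  3.4210e+01] F [-1.65 -0.66  2.11] Tz [0.169 0.092 0.107 0.086] mean 0.113 31.76 q6 -34.62
dots dx 0 dy 0 score 0.857 [0.6  0.62 0.64 0.67 0.72 0.79 0.86 0.84 0.75 0.69 0.66 0.65 0.65]
mark dx 1 dy 0 score 0.987 [0.45 0.61 0.81 0.93 0.97 0.98 0.99 0.94 0.92 0.88 0.8 ]
```

Call:
drive_tool:
  motion:
    - [[-0.0002,-0.0001,0],[0,0,-0.025]]
    - [[0,0,0],[0,0,-0.025]]
    - [[0,0,0],[0,0,-0.025]]
    - [[0,0,0],[0,0,-0.025]]
    - [[0,0,0],[0,0,-0.025]]
    - [[0,0,0],[0,0,-0.025]]
    - [[0,0,0],[0,0,-0.025]]
    - [[0,0,0],[0,0,-0.025]]
    - [[0,0,0],[0,0,-0.02]]
    - [[0,0,0],[0,0,0]]

```text
time_s: 27.73
ee_pos: [636.1, 7.0, 139.0]
ee_rot: [-180.0, 0.1, 21.5]
force: [-3.1, 0.4, 1.6]
gripper_width: 32.0
```

```bash
python3 m.py 18
```

```text
27.88 [636.13   7.01 138.98] [-1.7996e+02  6.0000e-02  2.1610e+01] F [-2.77  0.03  0.86] Tz [0.167 0.112 0.219 0.161] mean 0.165 31.61 q6 -22.03
dots dx -2 dy 0 score 0.794 [0.59 0.67 0.73 0.78 0.79 0.76 0.73 0.73 0.75 0.79 0.78 0.71 0.65]
mark dx 1 dy 0 score 0.988 [0.47 0.64 0.81 0.93 0.97 0.98 0.99 0.95 0.93 0.89 0.81]
```

View pics/w18c.png

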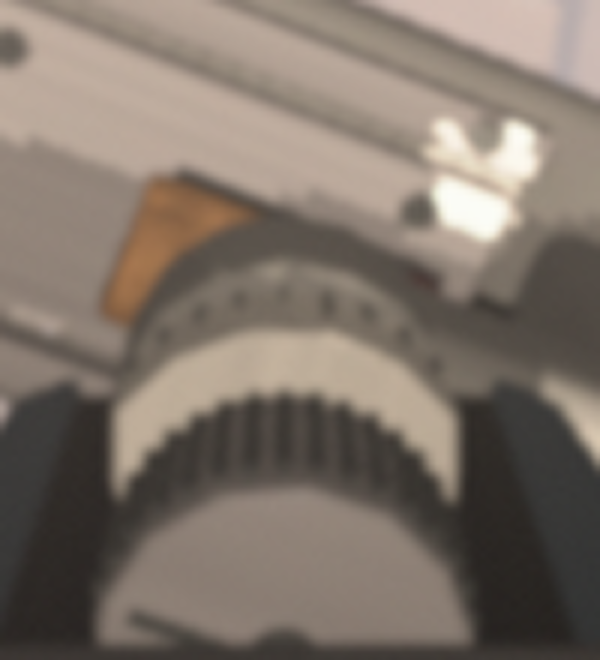

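Call:
drive_tool:
  motion:
    - [[-0.0002,0,0],[0,0,-0.012]]
    - [[0,0,0],[0,0,-0.012]]
    - [[0,0,0],[0,0,-0.012]]
    - [[0,0,0],[0,0,-0.012]]
    - [[0,0,0],[0,0,-0.012]]
    - [[0,0,0],[0,0,-0.012]]
    - [[0,0,0],[0,0,-0.012]]
    - [[0,0,0],[0,0,-0.012]]
    - [[0,0,0],[0,0,-0.004]]
    - [[0,0,0],[0,0,0]]

```text
time_s: 28.72
ee_pos: [636.0, 7.0, 139.0]
ee_rot: [-180.0, 0.0, 15.8]
force: [-4.5, 0.2, -2.2]
gripper_width: 32.0
```

```bash
python3 m.py 19
```

```text
28.87 [636.05   7.01 139.01] [-1.7997e+02  5.0000e-02  1.5860e+01] F [-4.68  0.68 -1.64] Tz [ 0.027  0.025  0.003 -0.047] mean 0.002 32.07 q6 -16.28
dots dx 2 dy 0 score 0.802 [0.62 0.69 0.71 0.69 0.67 0.67 0.7  0.76 0.8  0.78 0.71 0.65 0.6 ]
mark dx 1 dy 0 score 0.984 [0.48 0.65 0.82 0.93 0.97 0.98 0.98 0.94 0.92 0.88 0.8 ]
```

View pics/w19c.png

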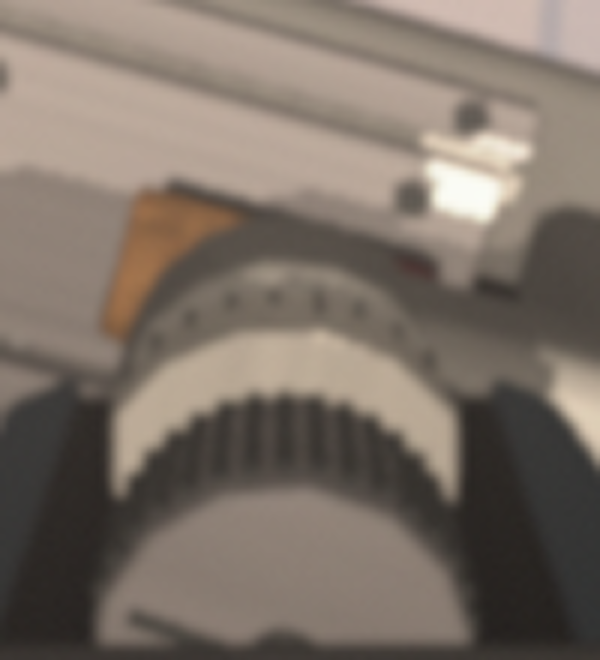

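Call:
drive_tool:
  motion:
    - [[-0.0002,0,0],[0,0,-0.018]]
    - [[-0.0002,0.0001,0],[0,0,-0.018]]
    - [[0,0,0],[0,0,-0.018]]
    - [[0,0,0],[0,0,-0.018]]
    - [[0,0,0],[0,0,-0.018]]
    - [[0,0,0],[0,0,-0.018]]
    - [[0,0,0],[0,0,-0.018]]
    - [[0,0,0],[0,0,-0.018]]
    - [[0,0,0],[0,0,-0.006]]
    - [[0,0,0],[0,0,0]]

```text
time_s: 29.7
ee_pos: [635.9, 7.1, 139.0]
ee_rot: [-180.0, 0.0, 7.3]
force: [-4.3, 1.2, -4.7]
gripper_width: 32.0
```

```bash
python3 m.py 20
```

```text
29.85 [635.95   7.03 139.01] [-1.7999e+02  2.0000e-02  7.2700e+00] F [-4.24  0.89 -5.31] Tz [-0.038 -0.056 -0.076 -0.036] mean -0.052 32.0 q6 -7.68
dots dx 2 dy 0 score 0.85 [0.53 0.62 0.69 0.72 0.73 0.74 0.77 0.81 0.85 0.84 0.76 0.65 0.56]
mark dx 0 dy 0 score 0.99 [0.45 0.63 0.83 0.93 0.96 0.99 0.98 0.93 0.92 0.87 0.8 ]
```

View pics/w20c.png

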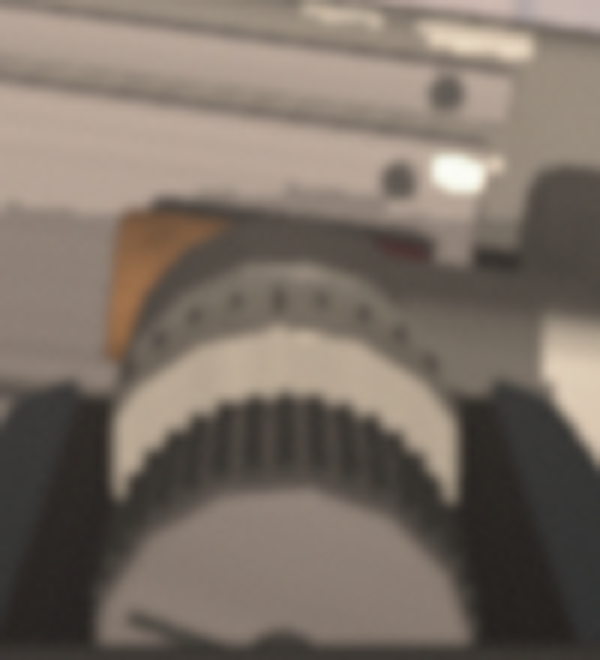

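Call:
drive_tool:
  motion:
    - [[-0.0002,0,-0.0002],[0,0,-0.03]]
    - [[-0.0002,0.0001,-0.0002],[0,0,-0.03]]
    - [[0,0,0],[0,0,-0.03]]
    - [[0,0,0],[0,0,-0.03]]
    - [[0,0,0],[0,0,-0.03]]
    - [[0,0,0],[0,0,-0.03]]
    - [[0,0,0],[0,0,-0.03]]
    - [[0,0,0],[0,0,-0.02]]
    - [[0,0,0],[0,0,-0.01]]
    - [[0,0,0],[0,0,0]]

```text
time_s: 30.68
ee_pos: [635.7, 7.0, 139.0]
ee_rot: [180.0, -0.0, -6.5]
force: [-3.2, -0.8, -3.7]
gripper_width: 31.8
```

```bash
python3 m.py 21
```

```text
30.83 [635.72   6.96 139.02] [ 1.7998e+02 -2.0000e-02 -6.4500e+00] F [-3.86 -0.28 -3.17] Tz [0.205 0.209 0.166 0.177] mean 0.189 32.08 q6 6.06
dots dx 3 dy 0 score 0.837 [0.63 0.7  0.76 0.81 0.82 0.8  0.78 0.79 0.81 0.84 0.81 0.72 0.63]
mark dx 0 dy 0 score 0.994 [0.45 0.64 0.84 0.94 0.96 0.99 0.98 0.93 0.92 0.86 0.8 ]
```

View pics/w21c.png

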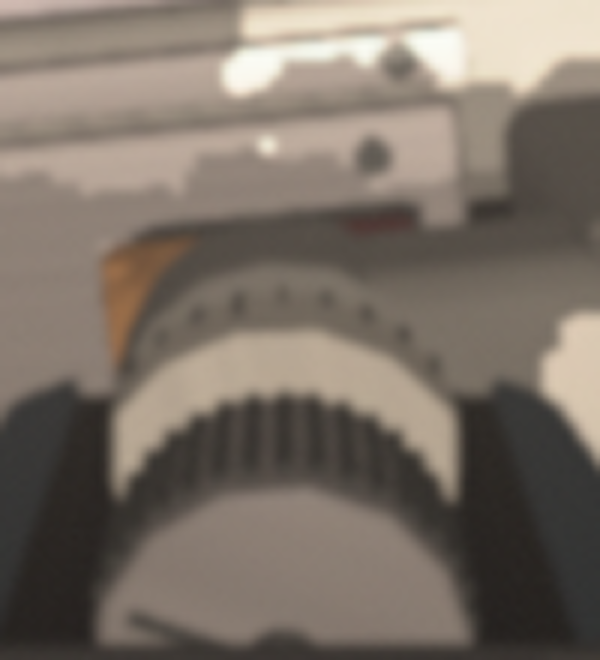

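Call:
drive_tool:
  motion:
    - [[-0.0002,0,-0.0002],[0,0,-0.035]]
    - [[-0.0002,0,-0.0001],[0,0,-0.035]]
    - [[0,0,0],[0,0,-0.035]]
    - [[0,0,0],[0,0,-0.035]]
    - [[0,0,0],[0,0,-0.035]]
    - [[0,0,0],[0,0,-0.035]]
    - [[0,0,0],[0,0,-0.035]]
    - [[0,0,0],[0,0,-0.035]]
    - [[0,0,0],[0,0,-0.02]]
    - [[0,0,0],[0,0,0]]

```text
time_s: 31.67
ee_pos: [635.5, 7.1, 139.0]
ee_rot: [-180.0, -0.0, -23.7]
force: [-3.8, 0.1, -1.8]
gripper_width: 32.2
```

```bash
python3 m.py 22
```

```text
31.82 [635.54   7.1  138.95] [-1.7998e+02 -5.0000e-02 -2.3640e+01] F [-3.79 -0.3  -0.93] Tz [ 0.012 -0.005  0.014  0.044] mean 0.016 31.57 q6 23.24
dots dx 2 dy 0 score 0.895 [0.64 0.74 0.78 0.78 0.78 0.77 0.79 0.86 0.9  0.83 0.7  0.62 0.57]
mark dx 0 dy 0 score 0.999 [0.45 0.66 0.84 0.93 0.97 1.   0.96 0.94 0.91 0.85 0.81]
```

View pics/w22c.png

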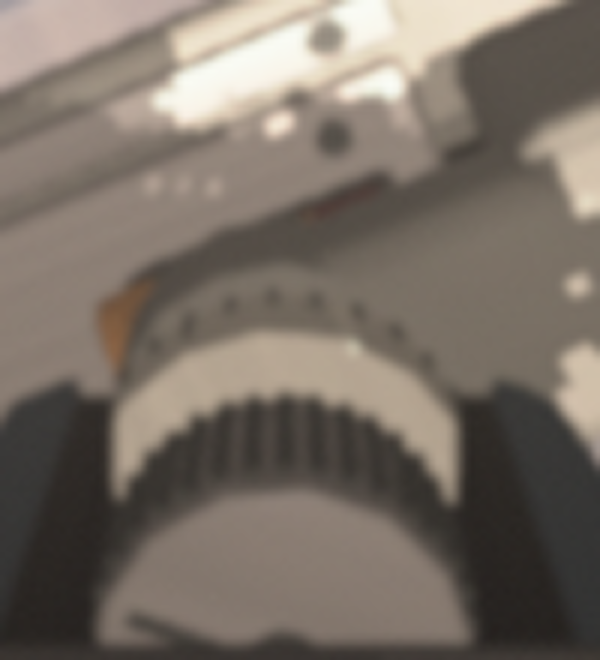

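Call:
drive_tool:
  motion:
    - [[-0.0002,0,-0.0001],[0,0,-0.04]]
    - [[-0.0002,0,0],[0,0,-0.045]]
    - [[0,0,0],[0,0,-0.045]]
    - [[0,0,0],[0,0,-0.045]]
    - [[0,0,0],[0,0,-0.045]]
    - [[0,0,0],[0,0,-0.045]]
    - [[0,0,0],[0,0,-0.045]]
    - [[0,0,0],[0,0,-0.045]]
    - [[0,0,0],[0,0,-0.045]]
    - [[0,0,0],[0,0,0]]

```text
time_s: 32.65
ee_pos: [635.3, 7.2, 138.9]
ee_rot: [-179.9, -0.0, -46.6]
force: [-3.9, 1.1, -0.3]
gripper_width: 31.9
```

```bash
python3 m.py 23
```

```text
32.8 [635.28   7.25 138.91] [-1.7994e+02 -4.0000e-02 -4.6520e+01] F [-3.17  0.49  0.06] Tz [ 0.013 -0.032  0.011 -0.056] mean -0.016 31.86 q6 46.12
dots dx 2 dy 0 score 0.841 [0.61 0.72 0.79 0.81 0.8  0.78 0.78 0.8  0.84 0.84 0.74 0.66 0.57]
mark dx 0 dy 0 score 0.997 [0.44 0.64 0.83 0.92 0.97 1.   0.96 0.94 0.91 0.84 0.81]
```

View pics/w23c.png

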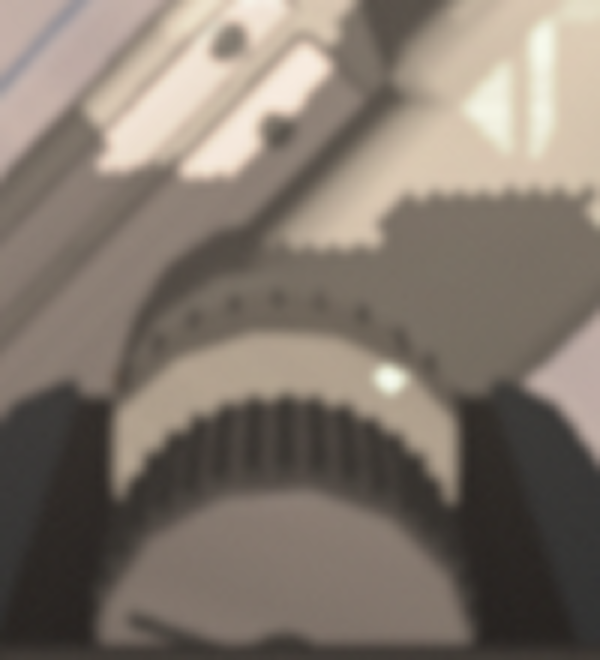

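Call:
drive_tool:
  motion:
    - [[-0.0003,0,0],[0,0,0]]
    - [[0,0,0],[0,0,0]]
    - [[0,0,0],[0,0,0]]
    - [[0,0,0],[0,0,0]]
    - [[0,0,0],[0,0,0]]
    - [[0,0,0],[0,0,0]]
    - [[0,0,0],[0,0,0]]
    - [[0,0,0],[0,0,0]]
    - [[0,0,0],[0,0,0]]
    - [[0,0,0],[0,0,0]]
  claw: 0.6

```text
time_s: 33.63
ee_pos: [634.6, 7.1, 138.5]
ee_rot: [-180.0, -0.0, -46.6]
force: [-0.5, -0.1, -0.2]
gripper_width: 55.0
```

```bash
python3 m.py 24
```

```text
33.78 [634.56   7.1  138.48] [-1.800e+02 -1.000e-02 -4.658e+01] F [-0.29 -0.12 -0.09] Tz [-0.015  0.003  0.007 -0.027] mean -0.008 54.6 q6 46.19
dots dx 3 dy 0 score 0.825 [0.58 0.66 0.77 0.81 0.81 0.79 0.78 0.79 0.81 0.82 0.79 0.7  0.59]
mark dx 1 dy -1 score 0.987 [0.49 0.54 0.69 0.85 0.93 0.96 0.99 0.94 0.95 0.93 0.88]
```

View pics/w24c.png

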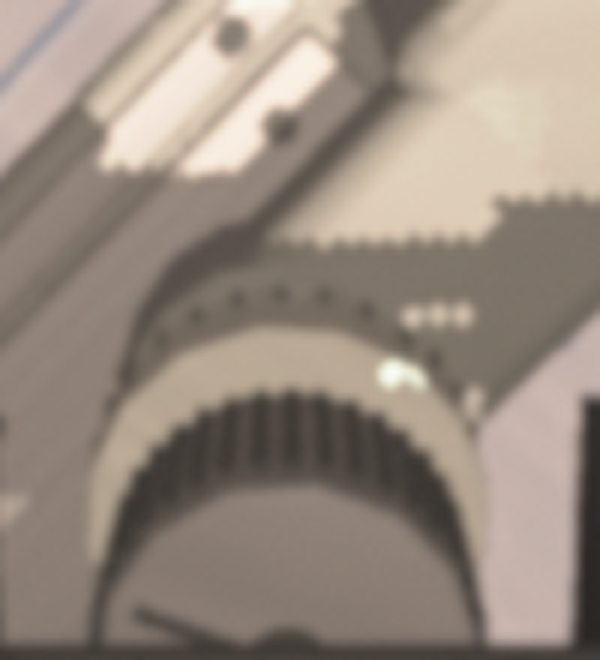

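Call:
drive_tool:
  motion:
    - [[0,0,0.008],[0,0,0]]
    - [[0,0,0.015],[0,0,0]]
    - [[0,0,0.02],[0,0,0]]
    - [[0,0,0.025],[0,0,0]]
    - [[0,0,0.02],[0,0,0]]
    - [[-0.01,-0.01,0.01],[0,0,0]]
    - [[-0.02,-0.02,0.01],[0,0,0]]
    - [[-0.02,-0.03,0],[0,0,0]]
    - [[-0.02,-0.03,0],[0,0,0]]
    - [[-0.02,-0.03,0],[0,0,0]]

```text
time_s: 34.62
ee_pos: [542.4, -114.2, 246.6]
ee_rot: [180.0, -0.0, -46.5]
force: [-0.2, -0.5, -0.5]
gripper_width: 54.7
```

Call:
drive_tool:
  motion:
    - [[-0.02,-0.03,0],[0,0,0]]
    - [[-0.02,-0.03,0],[0,0,0]]
    - [[-0.02,-0.03,0],[0,0,0]]
    - [[-0.02,-0.03,0],[0,0,0]]
    - [[-0.01,-0.02,0],[0,0,0]]
    - [[-0.01,-0.01,0],[0,0,0]]
    - [[0,0,0],[0,0,0]]
    - [[0,0,0],[0,0,0]]
    - [[0,0,0],[0,0,0]]
    - [[0,0,0],[0,0,0]]

```text
time_s: 35.45
ee_pos: [444.9, -262.1, 246.4]
ee_rot: [-180.0, 0.0, -46.5]
force: [-0.4, -0.0, 0.0]
gripper_width: 54.7
```

Run:
```python
from h import *
s=env.state();print(s["time_s"],s["ee_pos"],s["force"])
ps,im=snap("scene","s25");crop(im,270,165,350,250,7,"s25c")
pt,im=snap("top","t25");crop(im,290,155,350,275,5,"t25c")
a=cv2.imread("pics/t25c.png");b=cv2.imread("pics/c_g.png");cv2.imwrite("pics/cmp.png",np.hstack([b,a]))
```

```text
35.45 [ 444.86775672 -262.14187636  246.44684196] [-0.44788043 -0.02340717  0.04525502]
```

View pics/s25c.png

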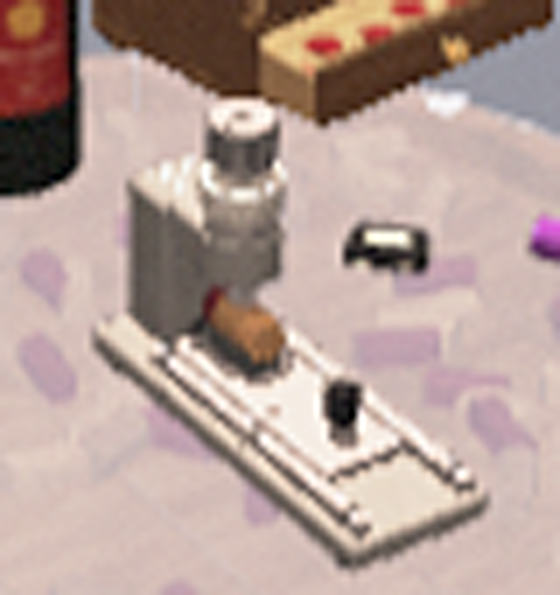

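View pics/cmp.png

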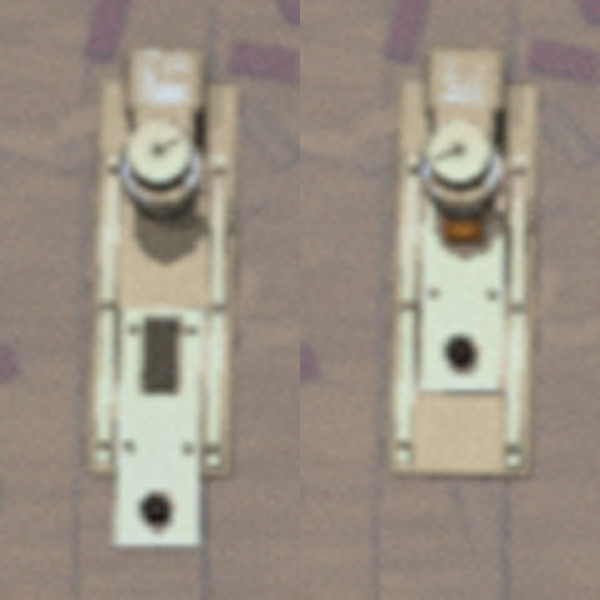

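View pics/t25.png

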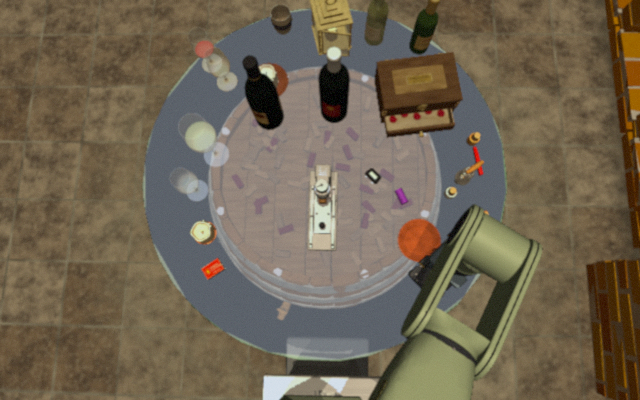

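```bash
python3 -c "
from workcell import env
print(env.job_done(), env.state()['time_s'])"
```

```text
the job is handed in; nothing more can be done
the job is handed in; nothing more can be done
```

The cork is gauged and handed in at about 35.5 s. It lies lengthwise in the V-block, the carriage is home, and the ratchet was turned through three clicks. The arm is clear of everything, its wrist force reading near zero.

**What I did**
- I took the cork from the terracotta saucer, seated it in the V-block and let go.
- I pushed the carriage by its black knob until the force rose from 1.2 N to 5.5 N at the stop. The final top view shows about 85 mm of travel, which is the full stroke.
- I turned the ratchet knob 3.2 rad clockwise in one grip, then opened the jaws and lifted away.

**Checks**
- **Slip and clicks:** the drum's marks turned with the knob until the torque reached about 0.165 N m, then fell behind it. I saw the torque drop for the first two clicks. The third I infer from the angle and the low torque afterwards. Total slip is about 1.24 rad, roughly 2.8 click pitches.
- **After release:** the knob barely moved when the jaws opened. The cork is in the V-block under the foot.
- **Gauge position:** in the top view the bed did not move by a visible amount, to about 1 mm. Sideways force on the knob reached about 5.5 N because the grip was slightly off centre, and I eased it off as I turned.
- **Bystanders:** the tasting glass, foil cutter and stopper look untouched. In the last view the arm hides the yellow cork and most of the loose tan one, but it never went near them.

**Disagreements**
- Single torque readings scattered by about 0.04 N m, so I averaged four at each step.
- Between clicks the torque went slightly negative (about -0.05 N m), and the drum may have eased back about 0.04 rad before the next click drove it forward again.

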